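# Swing the hold-down arms over an opened phone

## Task

Get the opened phone ready for work: with a fingertip, gently push the red and the blue hold-down arm of the repair jig round until each lies straight across the phone with the middle of its tip over the white mark on the opposite rail. Only push the arms, do not pinch or force them; do not touch or shift the phone, and leave the cup, loupe, bottle and dish where they stand. Finish with the hand clear of everything.

Things in the scene. Friction and masses are not known exactly. Their poses are not given: they have to be found in the camera images.
- jig: grey repair jig fixed to the bench: a flat frame 130 mm (its x) by 200 mm (its y), rail tops 16 mm above the table, holding the phone between two long rails (along its y, centred 49 mm either side of its centre). Origin: centre of the underside, on the table; its x points away from the robot and y to the left when its yaw is 0 (yaw varies by up to 0.3 rad)
- phone: opened black phone, 72 x 150 x 8 mm, 0.2 kg, lying loose in the jig with its length along the jig's y; its top is 14 mm above the table, 4 mm below the arms. Origin: centre of its underside
- red_arm (a joint): angle (rad) of the red hold-down arm about an upright pivot on the jig's near (-x) long rail, near its left (+y) end. 0: square across the phone, tip over its mark. Positive: counter-clockwise from above, tip swung out past that end; starts at 0.6 to 1.45. It turns on through 0 (no click) to -0.9, hard stops at -0.9 and 1.7, and stays where left; needs 0.1 N m (1.3 N at the post).
- red_pivot (a point): point on the red arm's turning axis at the underside of the arm, 18 mm above the table; fixed on the jig
- red_post (a point): centre of the top of the red arm's finger post: an upright round pin, 12 mm in diameter, standing on the bar 80 mm out from the pivot, from 28 to 52 mm above the table. Push sideways on it (or on the bar)
- red_tip (a point): the free end of the red arm, on its centre line, 23 mm above the table. The arm is a flat red bar 98 mm long from pivot to tip, 14 mm wide, 10 mm thick (18 to 28 mm above the table)
- red_mark (a point): centre of the white mark for the red arm: a white rectangle 26 mm along the rail by 20 mm across, on top of the far (+x) long rail, 16 mm above the table; fixed on the jig, 98 mm across the phone from the red pivot
- blue_arm (a joint): angle (rad) of the blue hold-down arm about an upright pivot on the jig's far (+x) long rail, near its right (-y) end. 0: square across the phone, tip over its mark. Positive: counter-clockwise from above, tip swung out past that end; starts at 0.6 to 1.45. It turns on through 0 (no click) to -0.9, hard stops at -0.9 and 1.7, and stays where left; needs 0.1 N m (1.3 N at the post).
- blue_pivot (a point): point on the blue arm's turning axis at the underside of the arm, 18 mm above the table; fixed on the jig
- blue_post (a point): centre of the top of the blue arm's finger post: an upright round pin, 12 mm in diameter, standing on the bar 80 mm out from the pivot, from 28 to 52 mm above the table. Push sideways on it (or on the bar)
- blue_tip (a point): the free end of the blue arm, on its centre line, 23 mm above the table. The arm is a flat blue bar 98 mm long from pivot to tip, 14 mm wide, 10 mm thick (18 to 28 mm above the table)
- blue_mark (a point): centre of the white mark for the blue arm: a white rectangle 26 mm along the rail by 20 mm across, on top of the near (-x) long rail, 16 mm above the table; fixed on the jig, 98 mm across the phone from the blue pivot
- cup: red open cup, rim radius 40 mm, 95 mm tall, bystander; origin: centre of its underside
- loupe: black eye loupe, 56 mm in diameter, 52 mm tall, bystander; origin: centre of its underside
- gel: small yellow-green hand-gel bottle with a blue cap, 52 mm in diameter, 120 mm tall, bystander; origin: centre of its underside
- parts_dish: low white divided dish, 100 x 70 x 20 mm, bystander; origin: centre of its underside
There are look-alikes about, which are no part of the job. What is meant by the jig is not brown or yellow, and is the smaller of those in its own colour.

How it is judged:
By the outcome, as a careful person would: the job done as asked, in the order asked, and still so for the second after the job is handed in, with the robot touching nothing.
It also fails if it takes over 54 s, if anything falls off the work surface, if the arm or the gripper's body presses on something with over 40 N, if the wrist force passes 120 N, or if a joint passes its speed limit or range.

## Robot

A 6-joint arm with a two-finger parallel gripper is mounted at the origin on the work surface. World frame = base frame: x ahead of the robot, y to its left, z up, the work surface at z = 0. Lengths are in m, angles in rad, forces in N, time in s.
With the tool pointing down it reaches from about 0.425 to 0.95 m from the base axis. Payload 3.5 kg.
Tool frame: the origin (TCP) lies at the very end of the fingers, on their centre line; the grasp point (between the pads) lies 19 mm behind it; z points along the fingers, y is the direction in which the jaws open and shut (so a half turn about z gives the same grasp; the last joint's range is limited). The gripper opens to 85 mm and grips with 20 to 120 N. Pads are 22 mm wide; open, the fingers measure 114 mm over their backs; the gripper's body (76 mm by 85 mm) begins 54 mm behind the grasp point. The pads swing forward as they close: fully open they stand 13 mm farther back than shut.
Start: joints at [-1.379, 0.286, 1.577, -0, 1.279, -0.15], TCP at [0.226, -0.636, 0.231] pointing down, gripper open.
Joint ranges: [-2.77, 2.77], [-0.9, 2.22], [0.21, 2.48], [-1.53, 4.67], [0.24, 2.81], [-2.84, 2.84]. Speed limits (rad/s): [2.79, 2.79, 3.14, 3.14, 3.14, 3.14].

## Interface

Orientations are given as a unit quaternion [x, y, z, w].
In Python, from plant import get_state, read_camera, get_calibration, ticket, search_frame, cut_out, pinpoint gives the robot as it stands.
- The arm moves only by the tool move_arm, never from a script. Its argument "plan" is a list that holds one entry, the list of rows, each a list of 7 numbers: the turn, a rotation vector about the tool's x, y, z in degrees, then the shift along the tool's x, y, z in m, then the finger opening in m, from 0 to 0.0854. In form: [[[ax, ay, az, x, y, z, hand], ...]]. A call has exactly 5 rows; each row is the pose to reach, as a shift and turn from the pose measured when the call began, along the tool's axes at that moment; what a row does not reach only later rows make up. A row lasts 1/8 s, in which the tool goes at most 62.5 mm and 10.7 degrees, less where a joint would pass 70% of its speed; a pose out of reach is approached as far as the arm can. A call with a gripper value outside its range is refused whole. The fingers move at their own pace and stop on an object; "force" is the grip in N (left out, the last holds). Time passes only in rows, so rows that repeat a pose let the fingers close, or fill a call up. It gives the time, the measured TCP pose, the force and the opening at its end, in the units of the state.
- get_state(): the state, without advancing time (a new reading comes with each control period).
- read_camera(name): name is "scene" or "top"; returns the picture (384x512x3 uint8, red, green, blue); there is no depth.
- get_calibration(name): a dict with "mtx" (3x3 intrinsics, pixels), "extrinsics" (4x4, takes a point from camera to world coordinates). Camera axes: x right, y up, looking along -z (the intrinsics and any distortion apply to the point x, -y, -z); pixel columns grow to the right and rows downward; lengths in m; the calibration is good to about 2 mm. A picture is of the moment at which its call begins. get_calibration takes no time and is no camera call.
- ticket.sign_off(): hands the job in, once; it reports no verdict.
Trained networks look in the newest picture that a camera, given by its name, has taken for a name from the list of things; names that differ only in an ending like _2 or _b are one class to them, and where a whole thing is asked for, a point or a joint stands for the part that bears it (a point fixed in the world has none). Each returns a list of dicts, best first, with "p" (0 to 1); they miss things now and then, are a little off and sometimes report something else, mostly with a low value. They report only what shows in the picture. A call takes as long as a camera call. They do not tell look-alikes from the thing itself.
- search_frame(camera, query): "centre" ([column, row] in pixels, amid what is visible of it).
- cut_out(camera, query): "pixels" (384x512 bool, what is visible of it) and "centre" ([column, row] in pixels, amid what is visible of it).
- pinpoint(camera, query): "centre" ([column, row] in pixels: a listed point, or the origin of a listed thing).
The state is a dict: "time": time; "qpos": joint angles; "dq": joint speeds; "joint_efforts": joint torques, N m; "eef_pos": TCP position; "tcp_rot": TCP orientation; "contact_force": force on the tool from outside, world axes, zero at the start; "wrist_torque": the same for the moment, N m; "opening": opening from 0.0 (shut) to 1.0 (fully open).
Only numpy, scipy, OpenCV 4.12 (cv2) and the standard library are available. Lean on these libraries where they do the work, as an engineer would, in place of code of your own. Each camera call takes 0.05 s, during which the arm holds its last target.

## Working session

There is one attempt and no reset: what is moved stays moved. The work goes in short steps, Python scripts to look and compute and a tool call to move; the robot and the scene stay as the last step left them, time stands still between calls to the robot, and variables do not carry over. Pictures are saved under pics/ and viewed, and the job is handed in when it is done.

Besides the shell and the picture viewer there is one more tool, called after "Emit:" by a JSON object that holds its "method" and its "body". move_arm: Moves the arm, as the interface text tells. Its arguments: {"type":"object","properties":{"plan":{"type":"array","items":{"type":"array","items":{"type":"array","items":{"type":"number"}}}},"force":{"type":"number"}},"required":["plan"]}

```bash
mkdir -p pics; ls; python3 - <<'E'
from plant import *
import cv2,numpy as np
for n in ("scene","top"):
    im=read_camera(n); cv2.imwrite(f"pics/{n}0.png",cv2.resize(im[:,:,::-1],(800,600),interpolation=cv2.INTER_CUBIC))
    c=get_calibration(n); print(n,{k:(np.round(v,4).tolist() if hasattr(v,'__len__') else v) for k,v in c.items()})
s=get_state();print(s)
E
```

```text
pics
scene {'mtx': [[407.9118, 0.0, 257.0505], [0.0, 407.9118, 186.9969], [0.0, 0.0, 1.0]], 'extrinsics': [[-0.8547, -0.307, 0.4186, 1.0391], [0.5191, -0.4946, 0.697, 0.8427], [-0.0069, 0.8131, 0.5821, 0.8249], [0.0, 0.0, 0.0, 1.0]]}
top {'mtx': [[384.4971, 0.0, 255.1273], [0.0, 384.4971, 185.8942], [0.0, 0.0, 1.0]], 'extrinsics': [[0.0237, 0.9945, -0.1023, 0.3329], [-0.9997, 0.0242, 0.004, -0.0648], [0.0064, 0.1022, 0.9947, 1.4339], [0.0, 0.0, 0.0, 1.0]]}
{'time': 0.1, 'qpos': array([-1.37899837e+00,  2.87134693e-01,  1.57805663e+00, -1.16352215e-05,
        1.27858234e+00, -1.50005237e-01]), 'dq': array([-0.00025691, -0.00041001, -0.00413794,  0.00026753,  0.00172518,
        0.00021183]), 'joint_efforts': array([ 7.75112785e-04, -4.07299447e+01, -2.93698275e+01, -1.24845596e-04,
        3.41374813e-03, -6.47897224e-06]), 'eef_pos': array([ 0.22615696, -0.63534811,  0.23003298]), 'tcp_rot': array([ 9.85430960e-01,  1.70072437e-01, -2.83539439e-05, -1.09015390e-03]), 'contact_force': array([0.2660791 , 1.02706663, 0.29260911]), 'wrist_torque': array([-0.00461469,  0.00886199,  0.03914389]), 'opening': 1.0011816244033882}
```

View pics/scene0.png

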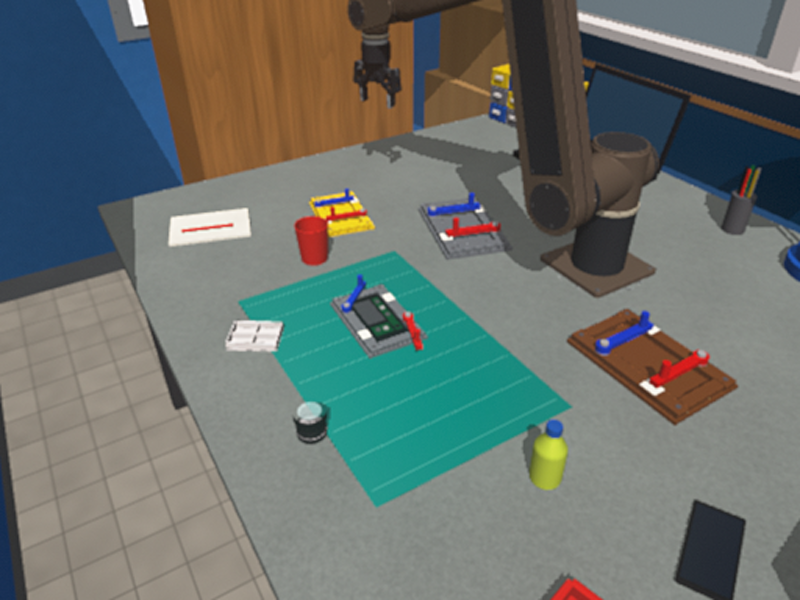

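View pics/top0.png

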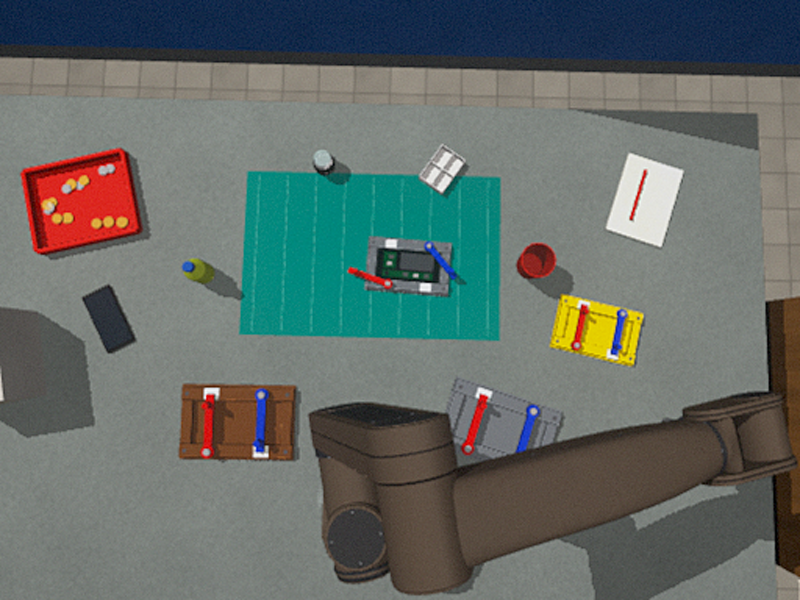

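Four jigs show in the top view (800x600 pixels). The small grey one is at (410,265), on the mat with the open phone in it. There is also a larger grey one at (505,420), a brown one at (238,422) and a yellow one at (598,330). The small grey one fits, as it is the smaller of the two greys and holds the phone. I'll confirm it with a crop and measure it.

```bash
cat > h.py <<'E'
from plant import *
import cv2,numpy as np
def ray(cam,px):
    c=get_calibration(cam); K=np.array(c['mtx']);T=np.array(c['extrinsics'])
    d=np.linalg.inv(K)@[px[0],px[1],1]; d=T[:3,:3]@[d[0],-d[1],-d[2]]
    return T[:3,3],d
def at(cam,px,z):
    o,d=ray(cam,px); return o+d*(z-o[2])/d[2]
def proj(cam,p):
    c=get_calibration(cam); K=np.array(c['mtx']);T=np.array(c['extrinsics'])
    q=T[:3,:3].T@(np.array(p)-T[:3,3]); u=K@[q[0],-q[1],-q[2]]; return u[:2]/u[2]
H=dict(jig=0,phone=.006,red_pivot=.018,red_post=.052,red_tip=.023,red_mark=.016,blue_pivot=.018,blue_post=.052,blue_tip=.023,blue_mark=.016,cup=0,loupe=0,gel=0,parts_dish=0)
def crop(cam,name,c,w,h,s):
    im=read_camera(cam); x,y=c; k=im[y-h:y+h,x-w:x+w,::-1]
    cv2.imwrite(name,cv2.resize(k,None,fx=s,fy=s,interpolation=cv2.INTER_CUBIC))
E
python3 - <<'E'
from h import *
crop("top","pics/t1.png",(262,170),50,37,8); crop("scene","pics/s1.png",(243,205),50,37,8)
for n in H:
  for cam in("top","scene"):
    for r in pinpoint(cam,n)[:5]:
        print(n,cam,np.round(r['centre'],1),round(float(r['p']),2),np.round(at(cam,r['centre'],H[n]),4)[:2])
E
```

```text
jig top [154.4 268.8] 0.98 [0.1663 0.291 ]
jig top [263.2 167.3] 0.8 [ 0.5515 -0.0993]
jig top [321.6 271.7] 0.79 [ 0.1699 -0.3218]
jig top [381.8 211.9] 0.73 [ 0.3944 -0.5453]
jig scene [216.3 136.6] 0.94 [ 0.4025 -0.5466]
jig scene [296.  147.2] 0.89 [ 0.1703 -0.2973]
jig scene [241.1 202.4] 0.78 [ 0.5359 -0.0982]
jig scene [410.2 233.4] 0.64 [0.1808 0.2996]
jig scene [196.6 278.1] 0.29 [0.7974 0.1251]
phone top [258.2 170.2] 0.86 [ 0.5392 -0.0806]
phone scene [243.1 206.3] 0.75 [ 0.5442 -0.07  ]
red_pivot top [132.2 291.9] 0.92 [0.085 0.362]
red_pivot top [248.  180.6] 0.81 [ 0.4976 -0.0436]
red_pivot top [366.9 216.9] 0.74 [ 0.3739 -0.4842]
red_pivot top [301.7 286.1] 0.59 [ 0.1192 -0.2471]
red_pivot scene [318.5 148.5] 0.95 [ 0.1207 -0.2177]
red_pivot scene [235.8 134.4] 0.87 [ 0.3391 -0.4903]
red_pivot scene [261.8 204. ] 0.61 [ 0.4945 -0.0353]
red_pivot scene [444.2 227.9] 0.56 [0.0952 0.3474]
red_post top [135.2 260.4] 0.78 [0.2    0.3473]
red_post top [226.4 170.9] 0.63 [0.5271 0.0351]
red_post top [262.4 166.2] 0.55 [ 0.5476 -0.095 ]
red_post top [377.  197.2] 0.52 [ 0.4447
[... 2388 characters left out ...]
0854 -0.3411]
blue_mark top [169.9 289.3] 0.83 [0.0969 0.2276]
blue_mark top [392.6 223.7] 0.72 [ 0.3513 -0.5793]
blue_mark scene [307.1 133. ] 0.87 [ 0.079  -0.3466]
blue_mark scene [247.1 189.2] 0.79 [ 0.4926 -0.1327]
blue_mark scene [413.1 209.5] 0.79 [0.1029 0.2373]
blue_mark scene [227.1 129.6] 0.58 [ 0.3481 -0.5507]
cup top [336.5 171.4] 0.7 [ 0.5427 -0.3758]
cup scene [202.1 161.9] 0.84 [ 0.5384 -0.3957]
loupe top [208.7 102.2] 0.71 [0.7983 0.1149]
loupe scene [195.6 276.8] 0.84 [0.7978 0.1195]
gel top [129.5 174.1] 0.52 [0.5134 0.4019]
gel scene [347.2 303.8] 0.57 [0.5141 0.3975]
parts_dish top [279.9 110.5] 0.86 [ 0.7727 -0.1585]
parts_dish scene [162.7 221. ] 0.64 [ 0.7905 -0.1445]
```

View pics/t1.png

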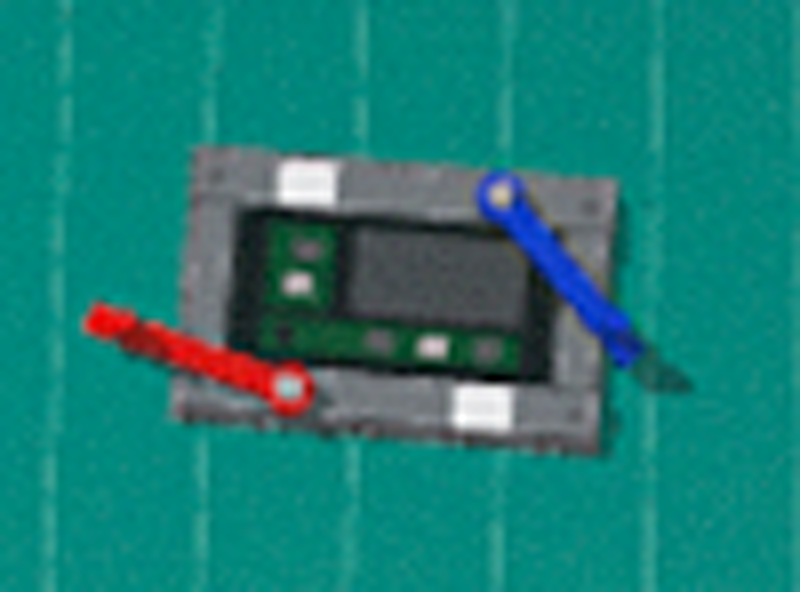

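View pics/s1.png

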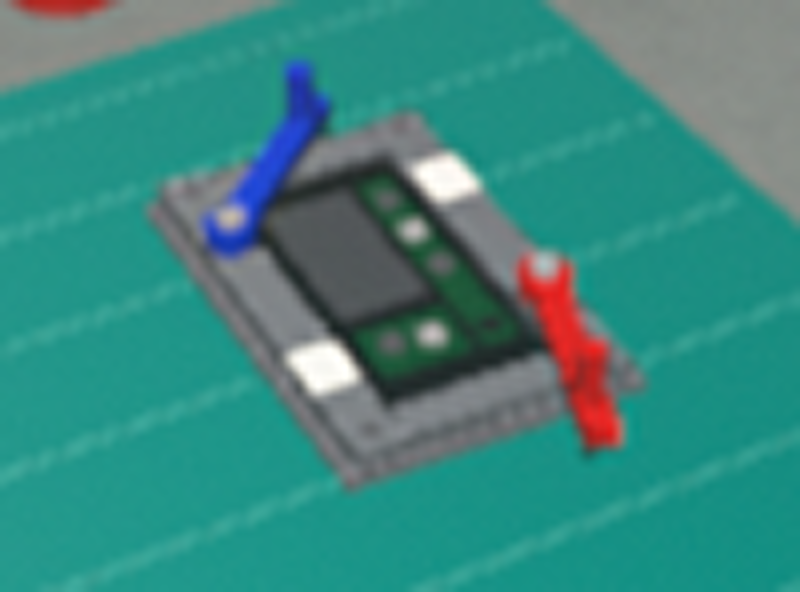

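The crops confirm it. In the top crop, the small grey jig has the red pivot at (290,387), the blue pivot at (501,192), and the white marks at (309,182) and (483,407), with the open phone between the rails. Next I'll fit its pose.

```bash
cat >> h.py <<'E'
from scipy.optimize import least_squares
from scipy.spatial.transform import Rotation as R
def model(v):
    x,y,a,yr,yb=v[:5]; M=np.array([[np.cos(a),-np.sin(a)],[np.sin(a),np.cos(a)]])
    f=lambda p,z:np.r_[M@p+[x,y],z]
    return dict(rp=f([-.049,yr],.029),rm=f([.049,yr],.016),bp=f([.049,-yb],.029),bm=f([-.049,-yb],.016))
def fit(obs): # obs: list (cam,key,px); per-camera 2-px shift nuisance on scene
    def res(v):
        m=model(v); r=[]
        for cam,k,px in obs:
            o=np.array(v[5:7]) if cam=="scene" else np.array(v[7:9])
            r+=list((proj(cam,m[k])+o-px))
        return np.r_[r,np.array(v[5:])*.4]
    return least_squares(res,[.545,-.09,-.05,.05,.05,0,0,0,0])
def goto(targets,hand=0.0):
    s=get_state(); p0=s['eef_pos'];R0=R.from_quat(s['tcp_rot'])
    for x,y,z,psi in targets:
        Rt=R.from_matrix(np.array([[np.cos(psi),np.sin(psi),0],[np.sin(psi),-np.cos(psi),0],[0,0,-1]]))
        print(np.round((R0.inv()*Rt).as_rotvec(degrees=True),1).tolist(),np.round(R0.inv().apply(np.array([x,y,z])-p0),4).tolist(),hand)
E
python3 - <<'E'
from h import *
obs=[("top","rp",(248.25,181.4)),("top","rm",(250.6,155.75)),("top","bm",(272.4,183.9)),("top","bp",(274.6,157)),
("scene","rp",(261.1,201.1)),("scene","rm",(233.25,213.6)),("scene","bp",(221.9,195.25)),("scene","bm",(248.9,190.25))]
f=fit(obs);v=f.x;print(np.round(v,4),np.round(f.fun,2))
m=model(v)
for k in m: print(k,np.round(m[k],4))
a=v[2]
# arm angles from posts/tips seen
for cam,n,px,z in [("top","red post",(226.4,170.9),.052),("scene","red post",(265.9,211.4),.052),("top","red tip",(224.2,174.4),.023),("scene","red tip",(271.1,219.4),.023)]:
    o=v[5:7] if cam=="scene" else v[7:9]
    d=at(cam,np.array(px)-o,z)[:2]-m['rp'][:2]; print(n,np.hypot(*d),np.arctan2(d[1],d[0])-a)
for cam,n,px,z in [("top","bpost",(288.8,173.2),.052),("scene","bpost",(234.6,177.8),.052),("scene","bpost crop",(193+299/8,168+70/8),.052),("top","btip",(291.5,180.),.023)]:
    o=v[5:7] if cam=="scene" else v[7:9]
    d=at(cam,np.array(px)-o,z)[:2]-m['bp'][:2]; print(n,np.hypot(*d),np.arctan2(-d[1],-d[0])-a)
E
```

```text
[ 0.2134 -5.2045 -0.0639  5.1699 -5.0809  0.3244  1.0173  0.7633  0.1749] [ 0.02 -0.11  0.06 -0.01 -0.19 -0.11 -0.02  0.2  -0.04  0.11  0.23 -0.13
 -0.03 -0.04 -0.2  -0.1   0.13  0.41  0.31  0.07]
rp [ 0.4944 -0.042   0.029 ]
rm [ 0.5922 -0.0482  0.016 ]
bp [ 0.5865 -0.1371  0.029 ]
bm [ 0.4887 -0.1308  0.016 ]
red post 0.08654979621032154 1.2393545443703458
red post 0.08181951392164752 1.2612415308304095
red tip 0.09294287540070874 1.3717150573569064
red tip 0.08878483044051685 1.4333899630686604
bpost 0.08032778696104279 0.7597642228926174
bpost 0.07798500103385872 0.5567679081681349
bpost crop 0.0777949552204745 0.7623651960755888
btip 0.10487986842460724 0.7257158524935883
```

```bash
python3 - <<'E'
from h import *
rp=np.array([.4944,-.042]);bp=np.array([.5865,-.1371]);a=-.0639
for cam,o,c in (("top",(.76,.17),(212,133)),("scene",(.32,1.02),(193,168))):
  im=read_camera(cam); k=cv2.resize(im[c[1]:c[1]+74,c[0]:c[0]+100,::-1],None,fx=8,fy=8,interpolation=cv2.INTER_CUBIC)
  for piv,sg,ths,col in ((rp,1,(1.15,1.25,1.35),(255,255,0)),(bp,-1,(.65,.75,.85),(0,255,255))):
    for i,th in enumerate(ths):
      d=sg*np.array([np.cos(th+a),np.sin(th+a)])
      P=[proj(cam,np.r_[piv+d*r,z])+o for r,z in((0,.028),(.098,.028),(.08,.028),(.08,.052))]
      P=[tuple(int(round(q)) for q in ((p-c)*8+4)) for p in P]
      cl=tuple(int(q*(.4+.3*i)) for q in col)
      cv2.line(k,P[0],P[1],cl,1); cv2.line(k,P[2],P[3],cl,1)
  cv2.imwrite(f"pics/ov_{cam}.png",k)
E
```

```text
(no output)
```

View pics/ov_top.png

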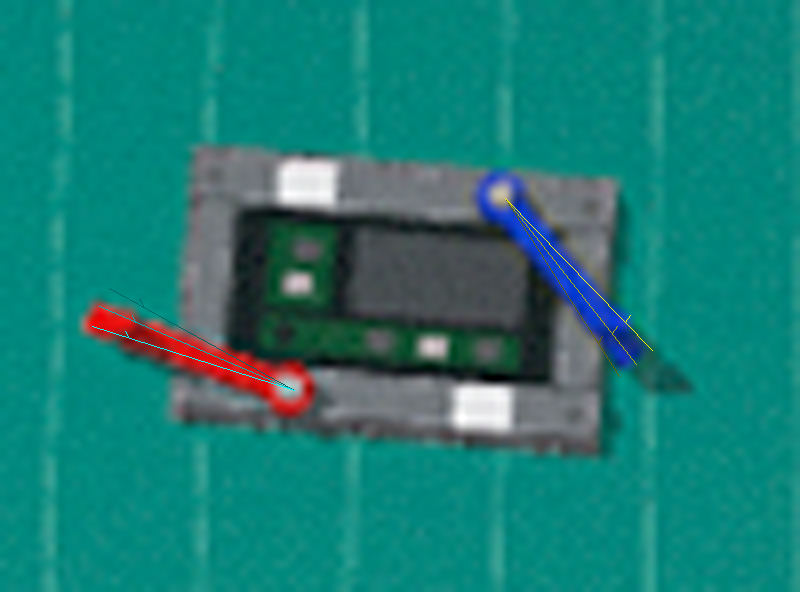

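View pics/ov_scene.png

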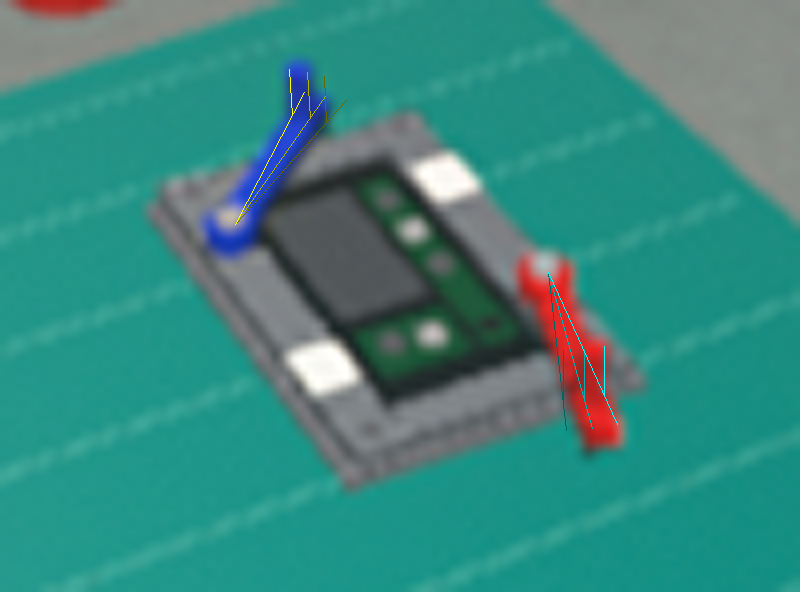

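```bash
python3 - <<'E'
from h import *
goto([(.45,-.35,.2,.34),(.5,-.25,.2,.5),(.483,.047,.2,1.236),(.483,.047,.12,1.236)])
E
```

```text
[0.0, -0.0, 0.1] [0.3066, -0.1944, 0.0313] 0.0
[0.0, -0.0, -9.1] [0.3872, -0.2719, 0.0313] 0.0
[0.0, -0.0, -51.2] [0.4708, -0.5574, 0.0313] 0.0
[0.0, -0.0, -51.2] [0.4708, -0.5574, 0.1113] 0.0
```

Emit:
{"method": "move_arm", "body": {"plan": [[[0, 0, 0, 0.05, -0.03, 0.01, 0], [0, 0, 0, 0.1, -0.06, 0.02, 0], [0, 0, 0, 0.15, -0.09, 0.03, 0], [0, 0, 0, 0.2, -0.125, 0.03, 0], [0, 0, 0, 0.25, -0.16, 0.03, 0]]]}}

```text
time: 2.33
eef_pos: [0.4091, -0.3997, 0.2013]
tcp_rot: [0.985, 0.17, 0.0, 0.0]
contact_force: [-0.2, -1.5, 0.0]
opening: -0.001
```

```bash
python3 - <<'E'
from h import *
s=get_state();print(s['time'],s['eef_pos'],s['opening'])
goto([(.48,-.30,.2,.34),(.49,-.18,.2,.5),(.483,.047,.2,1.236)])
E
```

```text
2.325 [ 0.40908028 -0.39974096  0.20132969] -0.0013881146162428226
[0.0, -0.0, 0.1] [0.1002, -0.0702, 0.0013] 0.0
[0.0, -0.0, -9.1] [0.1498, -0.18, 0.0013] 0.0
[0.0, -0.0, -51.3] [0.2192, -0.3962, 0.0013] 0.0
```

Emit:
{"method": "move_arm", "body": {"plan": [[[0, 0, -3, 0.045, -0.035, 0, 0], [0, 0, -9, 0.09, -0.075, 0, 0], [0, 0, -18, 0.12, -0.125, 0, 0], [0, 0, -27, 0.145, -0.18, 0, 0], [0, 0, -36, 0.165, -0.235, 0, 0]]]}}

```text
time: 2.95
eef_pos: [0.4861, -0.1211, 0.2016]
tcp_rot: [0.884, 0.468, 0.0, 0.0]
contact_force: [0.8, 1.0, 0.3]
opening: 0.0
```

```bash
python3 - <<'E'
from h import *
s=get_state();print(s['time'],s['eef_pos'],s['opening'])
goto([(.483,.047,.15,1.236),(.483,.047,.034,1.236)])
E
```

```text
2.95 [ 0.4860658  -0.12114602  0.20161666] 0.00018681311542006449
[0.1, -0.0, -15.0] [0.1374, -0.097, 0.0516] 0.0
[0.1, -0.0, -15.0] [0.1374, -0.0971, 0.1676] 0.0
```

Emit:
{"method": "move_arm", "body": {"plan": [[[0, 0, -5, 0.045, -0.03, 0.01, 0], [0, 0, -10, 0.09, -0.065, 0.025, 0], [0, 0, -15, 0.137, -0.097, 0.05, 0], [0, 0, -15, 0.137, -0.097, 0.1, 0], [0, 0, -15, 0.137, -0.097, 0.14, 0]]]}}

```text
time: 3.58
eef_pos: [0.4825, 0.0478, 0.0604]
tcp_rot: [0.814, 0.581, 0.001, 0.001]
contact_force: [-0.5, -0.6, -0.1]
opening: 0.001
```

```bash
python3 - <<'E'
from h import *
s=get_state();print(s['time'],s['eef_pos'],s['contact_force'])
crop("top","pics/t2.png",(245,172),50,37,8); crop("scene","pics/s2.png",(260,200),50,37,8)
rp=np.array([.4944,-.042]);a=-.0639
def fp(th,d,r=.08):
    w=th+a; return rp+r*np.array([np.cos(w),np.sin(w)])+d*np.array([-np.sin(w),np.cos(w)])
goto([(*fp(1.3,.04),.035,1.236)]+[(*fp(t,.0205),.035,t+a) for t in (1.3,1.15,1.0,.85,.7)])
E
```

```text
3.575 [0.48251378 0.04781095 0.06042117] [-0.53733488 -0.55248934 -0.13104084]
[-0.5, 0.1, 0.1] [0.0007, 0.0044, 0.0222] 0.0
[-0.5, 0.1, 0.1] [0.0007, 0.0239, 0.022] 0.0
[-0.5, 0.2, 8.7] [0.0029, 0.036, 0.0219] 0.0
[-0.5, 0.2, 17.3] [0.0032, 0.0484, 0.0218] 0.0
[-0.5, 0.2, 25.9] [0.0016, 0.0607, 0.0217] 0.0
[-0.4, 0.3, 34.5] [-0.0018, 0.0726, 0.0216] 0.0
```

View pics/t2.png

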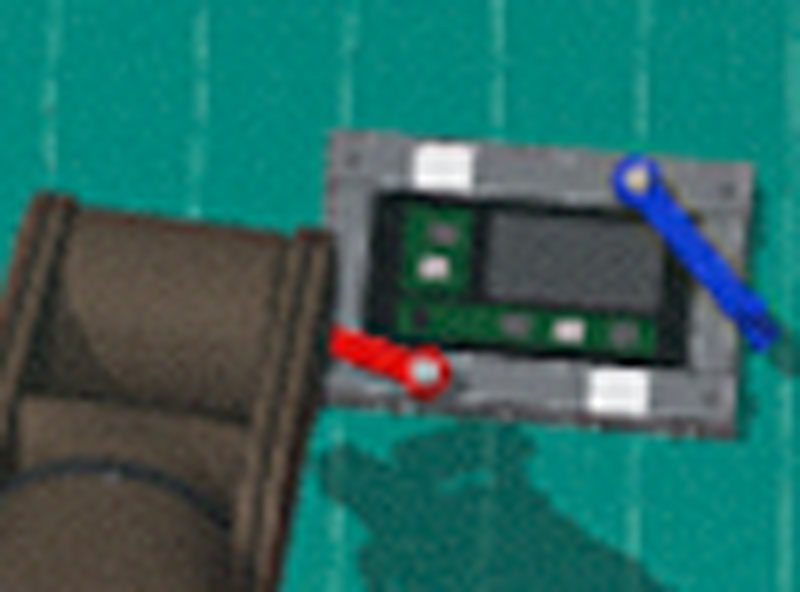

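View pics/s2.png

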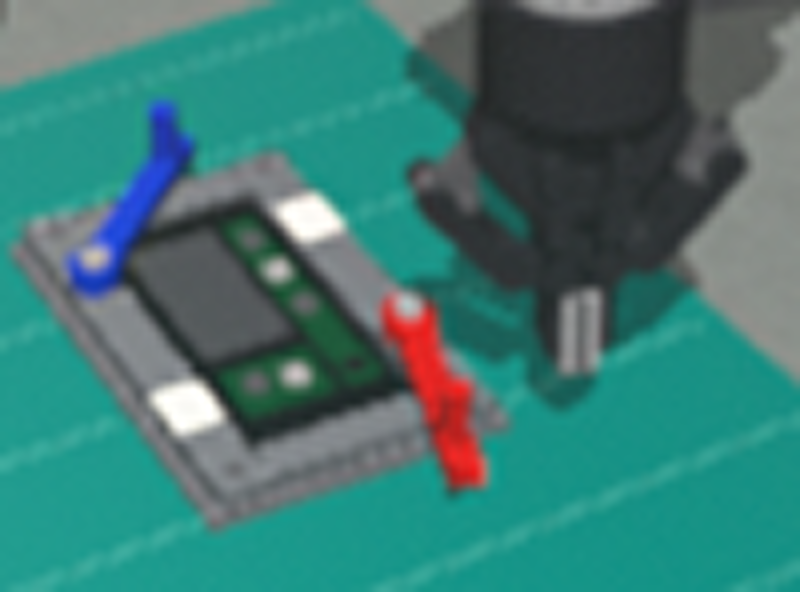

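Fingertip is shut beside the red post, on its near side, with a clear gap in the scene crop (post at (460,390), finger at (580,340)). Now I'll descend and begin the push.

Emit:
{"method": "move_arm", "body": {"plan": [[[-0.5, 0, 0, 0.001, 0.004, 0.012, 0], [-0.5, 0, 0, 0.001, 0.004, 0.023, 0], [-0.5, 0, 0, 0.001, 0.012, 0.024, 0], [-0.5, 0, 0, 0.001, 0.02, 0.024, 0], [-0.5, 0, 3, 0.0015, 0.027, 0.024, 0]]]}}

```text
time: 4.3
eef_pos: [0.506, 0.0397, 0.0339]
tcp_rot: [0.83, 0.558, -0.0, 0.001]
contact_force: [-0.8, 1.5, 0.7]
opening: 0.001
```

```bash
python3 - <<'E'
from h import *
s=get_state();print(s['time'],s['eef_pos'],s['contact_force'])
crop("scene","pics/s3.png",(260,200),50,37,8)
rp=np.array([.4944,-.042]);a=-.0639
def fp(th,d,r=.08):
    w=th+a; return rp+r*np.array([np.cos(w),np.sin(w)])+d*np.array([-np.sin(w),np.cos(w)])
goto([(*fp(t,.0205),.035,t+a) for t in (1.15,1.05,.95,.85,.75,.65)])
E
```

```text
4.3 [0.50596618 0.03969375 0.03391465] [-0.80308519  1.54258407  0.70608738]
[0.1, 0.1, 5.5] [0.0015, 0.0068, -0.0009] 0.0
[0.1, 0.1, 11.2] [0.0024, 0.015, -0.0009] 0.0
[0.1, 0.1, 16.9] [0.0025, 0.0233, -0.0009] 0.0
[0.1, 0.1, 22.7] [0.0017, 0.0315, -0.0009] 0.0
[0.2, 0.1, 28.4] [0.0001, 0.0396, -0.0009] 0.0
[0.2, 0.0, 34.1] [-0.0023, 0.0475, -0.0008] 0.0
```

View pics/s3.png

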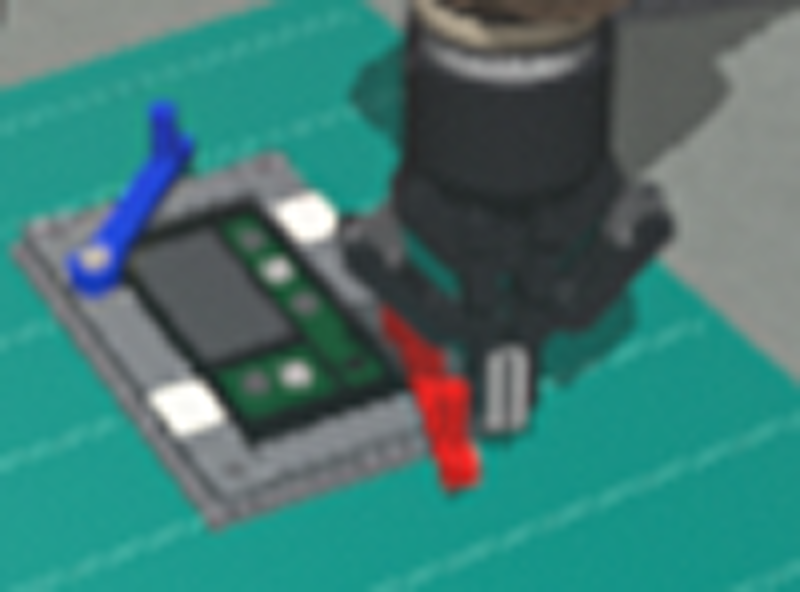

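The scene crop shows the finger at (505,390), just short of the red post at (450,400), and the arm has barely moved. I'll continue along the arc.

Emit:
{"method": "move_arm", "body": {"plan": [[[0, 0, 5.5, 0.0015, 0.007, -0.001, 0], [0, 0, 11, 0.0025, 0.015, -0.001, 0], [0, 0, 17, 0.0025, 0.023, -0.001, 0], [0, 0, 22.5, 0.0015, 0.0315, -0.001, 0], [0, 0, 28.5, 0, 0.0395, -0.001, 0]]]}}

```text
time: 4.97
eef_pos: [0.5438, 0.0247, 0.0354]
tcp_rot: [0.943, 0.334, 0.001, 0.001]
contact_force: [0.1, 1.5, 0.0]
opening: -0.001
```

```bash
cat >>h.py <<'E'
rp=np.array([.4944,-.042]);bp=np.array([.5865,-.1371]);a=-.0639
def fp(th,d,r=.08,piv=rp,sg=1):
    w=th+a; return piv+sg*(r*np.array([np.cos(w),np.sin(w)])+d*np.array([-np.sin(w),np.cos(w)]))
E
python3 - <<'E'
from h import *
s=get_state();print(s['time'],s['eef_pos'],s['contact_force'])
crop("scene","pics/s4.png",(260,200),50,37,8);crop("top","pics/t4.png",(245,172),50,37,8)
goto([(*fp(t,.0205),.035,t+a) for t in (.65,.55,.45,.35,.25,.15)])
E
```

```text
4.975 [0.54375995 0.02470699 0.03544754] [0.11688427 1.53625188 0.01476869]
[0.2, -0.0, 5.6] [0.0012, 0.0071, 0.0007] 0.0
[0.2, -0.1, 11.4] [0.002, 0.0153, 0.0008] 0.0
[0.2, -0.1, 17.1] [0.0021, 0.0236, 0.0008] 0.0
[0.2, -0.1, 22.8] [0.0012, 0.0318, 0.0008] 0.0
[0.2, -0.1, 28.6] [-0.0004, 0.0399, 0.0008] 0.0
[0.2, -0.1, 34.3] [-0.0028, 0.0478, 0.0009] 0.0
```

View pics/s4.png

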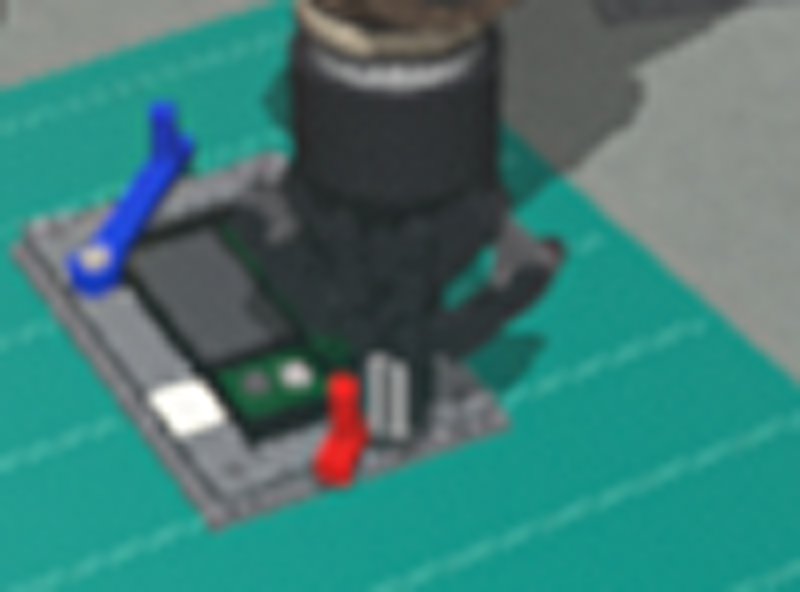

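View pics/t4.png

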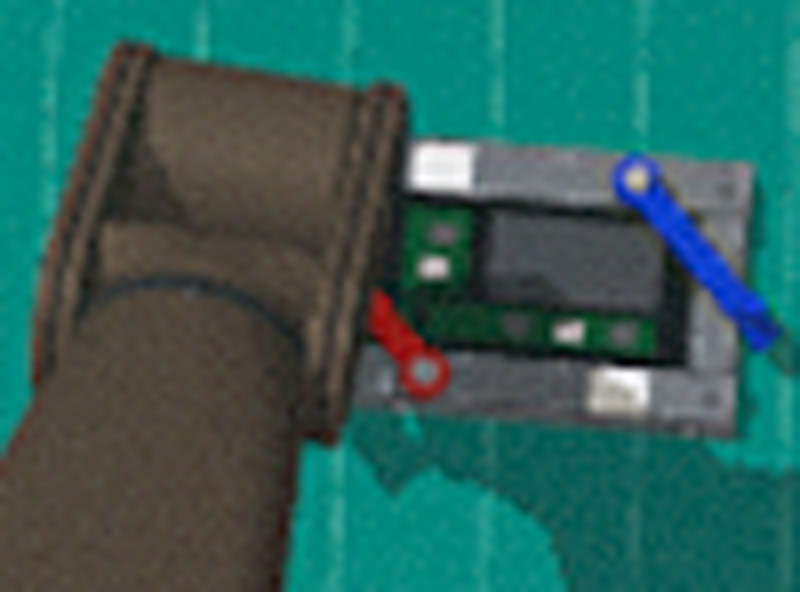

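The arm follows well: in the top crop the bar runs from (425,372) to (380,300), about 0.6 rad. I'll push on, stopping short of zero.

Emit:
{"method": "move_arm", "body": {"plan": [[[0, 0, 5.5, 0.001, 0.007, 0.001, 0], [0, 0, 11.5, 0.002, 0.0155, 0.001, 0], [0, 0, 17, 0.002, 0.0235, 0.001, 0], [0, 0, 20, 0.0015, 0.028, 0.001, 0], [0, 0, 20, 0.0015, 0.028, 0.001, 0]]]}}

```text
time: 5.7
eef_pos: [0.5636, 0.0031, 0.0352]
tcp_rot: [0.986, 0.168, 0.002, 0.002]
contact_force: [1.0, 0.0, 0.8]
opening: 0.004
```

```bash
python3 - <<'E'
from h import *
s=get_state();print(s['time'],s['eef_pos'],s['contact_force'])
p=s['eef_pos'][:2]-rp; print(np.arctan2(p[1],p[0])-a,np.hypot(*p))
crop("scene","pics/s5.png",(250,205),50,37,8);crop("top","pics/t5.png",(245,172),50,37,8)
goto([(*fp(t,.0205),.035,t+a) for t in (.35,.3,.25,.2,.15,.1,.05)])
# model: where tip/post would be in the scene crop for various angles
for t in (.4,.3,.2,.1,0):
  w=t+a;d=np.array([np.cos(w),np.sin(w)])
  print(t,[np.round((proj("scene",np.r_[rp+d*r,z])+(.32,1.02)-(200,168))*8+4).tolist() for r,z in((.08,.052),(.098,.028))])
E
```

```text
5.7 [0.56356591 0.00305977 0.03522956] [1.04153648 0.04554474 0.7715914 ]
0.641310454889905 0.0825488111632682
[0.2, -0.2, 2.9] [0.0009, 0.0035, 0.0001] 0.0
[0.2, -0.2, 5.8] [0.0016, 0.0076, 0.0001] 0.0
[0.2, -0.2, 8.7] [0.0021, 0.0117, 0.0002] 0.0
[0.2, -0.2, 11.5] [0.0024, 0.0158, 0.0002] 0.0
[0.2, -0.2, 14.4] [0.0025, 0.0199, 0.0002] 0.0
[0.2, -0.2, 17.3] [0.0024, 0.024, 0.0002] 0.0
[0.2, -0.2, 20.1] [0.0021, 0.0282, 0.0002] 0.0
0.4 [[360.0, 321.0], [331.0, 393.0]]
0.3 [[345.0, 312.0], [313.0, 382.0]]
0.2 [[332.0, 303.0], [296.0, 370.0]]
0.1 [[320.0, 293.0], [282.0, 357.0]]
0 [[310.0, 282.0], [270.0, 344.0]]
```

View pics/s5.png

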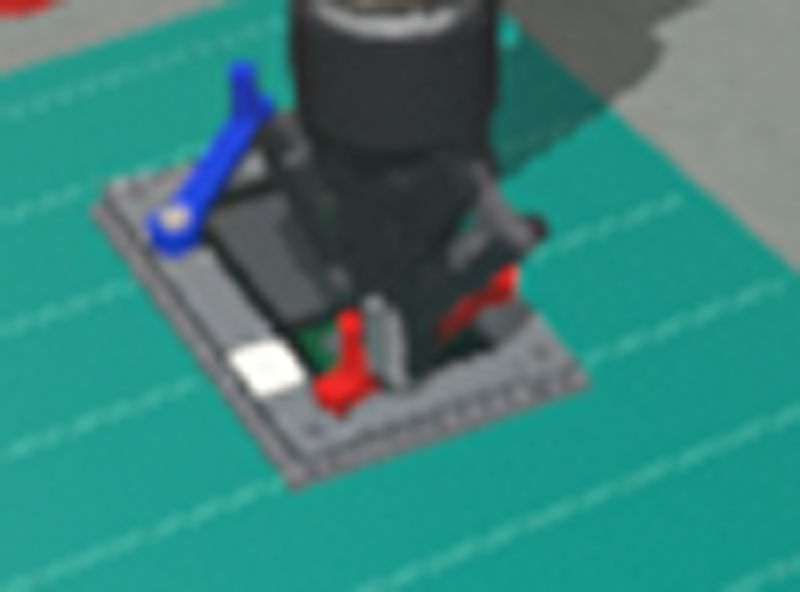

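View pics/t5.png

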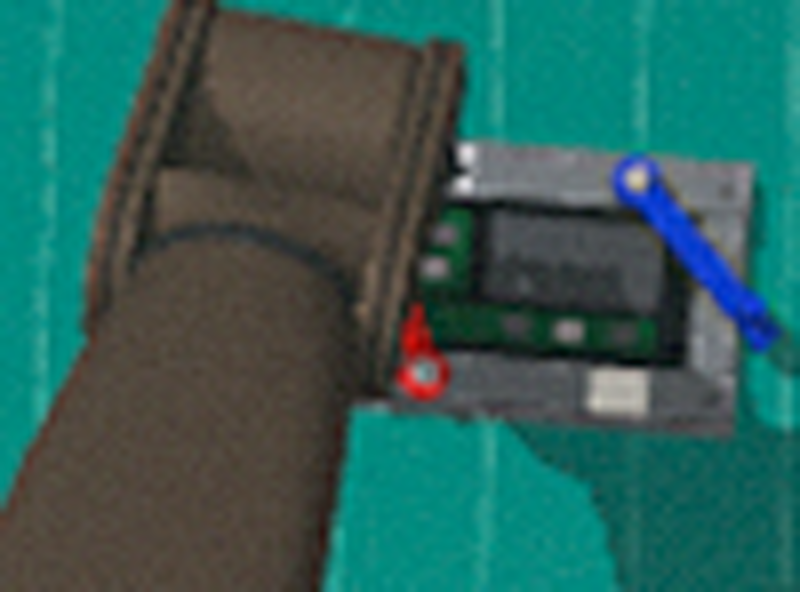

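The scene crop shows the post top at (349,313) and the tip at about (328,390), so red is at about 0.33 rad against 0.39 nominal for the finger. Next push goes to about 0.07 rad.

Emit:
{"method": "move_arm", "body": {"plan": [[[0, 0, 4, 0.0015, 0.005, 0, 0], [0, 0, 8, 0.002, 0.011, 0, 0], [0, 0, 12, 0.0025, 0.016, 0, 0], [0, 0, 15, 0.0025, 0.0205, 0, 0], [0, 0, 15, 0.0025, 0.0205, 0, 0]]]}}

```text
time: 6.42
eef_pos: [0.5724, -0.0152, 0.0351]
tcp_rot: [0.999, 0.039, 0.002, 0.002]
contact_force: [-0.7, 0.5, -1.1]
opening: -0.003
```

```bash
python3 - <<'E'
from h import *
s=get_state();print(s['time'],s['eef_pos'],s['contact_force'])
p=s['eef_pos'][:2]-rp; print(np.arctan2(p[1],p[0])-a,np.hypot(*p))
crop("scene","pics/s6.png",(240,205),40,30,10)
goto([(*fp(t,.0205),.035,t+a) for t in (.15,.1,.05,0,.05)])
for t in (.3,.2,.1,.05,0,-.05):
  w=t+a;d=np.array([np.cos(w),np.sin(w)])
  print(t,[np.round((proj("scene",np.r_[rp+d*r,z])+(.32,1.02)-(200,175))*10+5).tolist() for r,z in((.08,.052),(.098,.028))])
E
```

```text
6.425 [ 0.57238186 -0.01524966  0.03512613] [-0.71564398  0.52498424 -1.10924639]
0.39435455830149174 0.08244241365097048
[0.2, -0.2, -0.5] [-0.0001, -0.0005, 0.0002] 0.0
[0.2, -0.2, 2.4] [0.0009, 0.0035, 0.0002] 0.0
[0.2, -0.2, 5.2] [0.0017, 0.0075, 0.0002] 0.0
[0.2, -0.2, 8.1] [0.0022, 0.0116, 0.0003] 0.0
[0.2, -0.2, 5.2] [0.0017, 0.0075, 0.0002] 0.0
0.3 [[431.0, 321.0], [391.0, 408.0]]
0.2 [[414.0, 309.0], [370.0, 393.0]]
0.1 [[400.0, 296.0], [353.0, 377.0]]
0.05 [[393.0, 289.0], [345.0, 368.0]]
0 [[388.0, 282.0], [338.0, 360.0]]
-0.05 [[382.0, 275.0], [332.0, 351.0]]
```

View pics/s6.png

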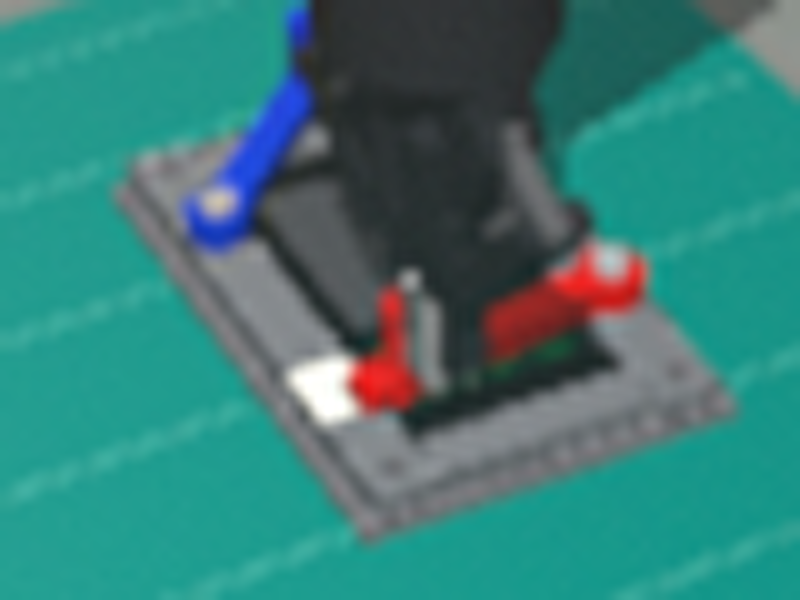

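Post top at (393,292) and tip at about (365,378) put red at about 0.1 rad, with the tip on the near-left part of the white mark. I'll push a little more, then back off to measure from above.

Emit:
{"method": "move_arm", "body": {"plan": [[[0, 0, 1, 0.0005, 0.001, 0, 0], [0, 0, 2, 0.001, 0.003, 0, 0], [0, 0, 3, 0.0015, 0.0045, 0, 0], [0, 0, 3, 0.0015, 0.0045, 0, 0], [0, 0, 3, 0.0015, -0.01, 0, 0]]]}}

```text
time: 7.1
eef_pos: [0.5738, -0.0056, 0.0355]
tcp_rot: [1.0, 0.012, 0.003, 0.002]
contact_force: [-0.2, 0.0, -0.5]
opening: -0.0
```

```bash
python3 - <<'E'
from h import *
s=get_state();print(s['time'],s['eef_pos'],s['contact_force'])
goto([(*fp(.08,.05),.035,a),(*fp(.08,.05),.15,a),(.45,.12,.18,a),(.45,.15,.18,a)])
E
```

```text
7.1 [ 0.57376429 -0.00559171  0.03547654] [-0.19091867  0.03299597 -0.51162365]
[0.2, -0.3, 5.0] [0.0002, -0.0149, 0.0004] 0.0
[0.2, -0.3, 5.0] [0.0008, -0.0144, -0.1146] 0.0
[0.2, -0.3, 5.0] [-0.12, -0.1279, -0.1456] 0.0
[0.2, -0.3, 5.0] [-0.1193, -0.1579, -0.1457] 0.0
```

Emit:
{"method": "move_arm", "body": {"plan": [[[0, 0, 2, 0, -0.015, 0, 0], [0, 0, 4, 0, -0.03, -0.03, 0], [0, 0, 5, 0, -0.06, -0.08, 0], [0, 0, 5, 0, -0.11, -0.115, 0], [0, 0, 5, 0, -0.16, -0.115, 0]]]}}

```text
time: 7.72
eef_pos: [0.5721, 0.157, 0.155]
tcp_rot: [0.999, -0.032, 0.008, 0.001]
contact_force: [0.2, 0.4, 0.5]
opening: 0.001
```

```bash
cat >>h.py <<'E'
OF=dict(top=(.76,.17),scene=(.32,1.02))
def over(cam,name,c,w,h,s,arms):
  im=read_camera(cam); k=cv2.resize(im[c[1]-h:c[1]+h,c[0]-w:c[0]+w,::-1],None,fx=s,fy=s,interpolation=cv2.INTER_CUBIC)
  for piv,sg,ths in arms:
    for i,th in enumerate(ths):
      d=sg*np.array([np.cos(th+a),np.sin(th+a)])
      P=[(proj(cam,np.r_[piv+d*r,z])+OF[cam]-(c[0]-w,c[1]-h))*s+s/2 for r,z in((0,.028),(.098,.028),(.08,.028),(.08,.052))]
      P=[tuple(int(round(q)) for q in p) for p in P]
      cl=[(0,255,255),(255,255,0),(0,255,0)][i]
      cv2.line(k,P[0],P[1],cl,1); cv2.line(k,P[2],P[3],cl,1)
  cv2.imwrite(name,k)
E
python3 - <<'E'
from h import *
s=get_state();print(s['time'],s['eef_pos'],s['contact_force'])
crop("top","pics/t7r.png",(262,170),40,30,10)
over("top","pics/t7.png",(262,170),40,30,10,[(rp,1,(0,.1))])
over("scene","pics/s7.png",(243,205),40,30,10,[(rp,1,(0,.1))])
E
```

```text
7.725 [0.57206227 0.15696308 0.15496018] [0.24074338 0.41471824 0.5464677 ]
```

View pics/t7r.png

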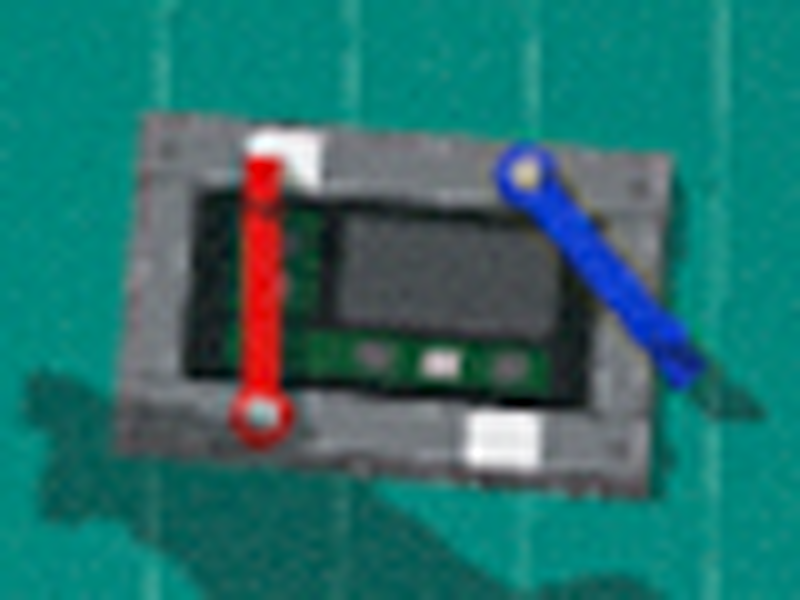

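View pics/t7.png

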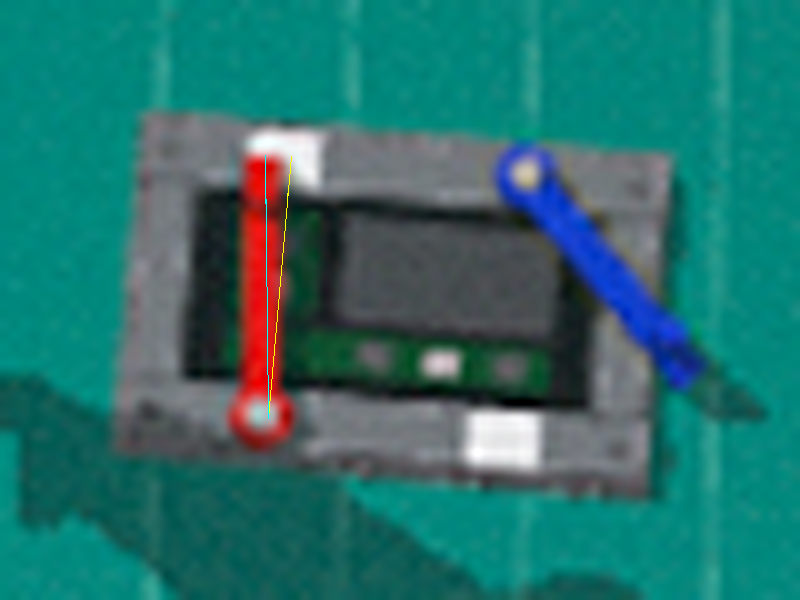

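View pics/s7.png

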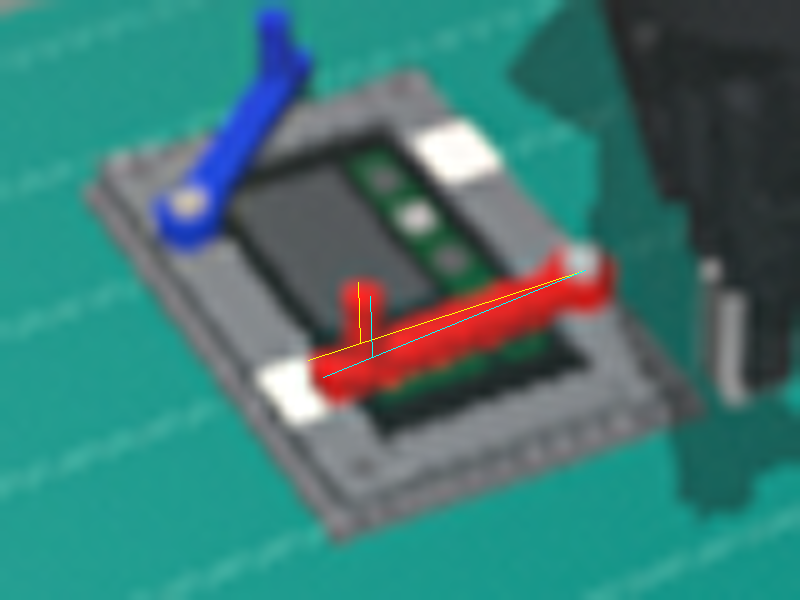

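From above, the red tip is at (262,160) and the mark centre at (285,158). That leaves red at about +0.09 rad, matching the finger's nominal angle, so the finger offset is calibrated. Going back to finish.

```bash
python3 - <<'E'
from h import *
goto([(*fp(.1,.06),.15,a),(*fp(.1,.05),.035,a+.05),(*fp(.1,.028),.035,a+.05),(*fp(.05,.0205),.035,a),(*fp(0,.0205),.035,a)])
E
```

```text
[0.2, -0.4, 0.3] [0.0112, 0.1361, 0.0009] 0.0
[0.2, -0.4, -2.6] [0.0113, 0.1457, 0.116] 0.0
[0.2, -0.4, -2.6] [0.0134, 0.1676, 0.116] 0.0
[0.2, -0.4, 0.3] [0.0154, 0.179, 0.1161] 0.0
[0.2, -0.4, 0.3] [0.0165, 0.183, 0.1161] 0.0
```

Emit:
{"method": "move_arm", "body": {"plan": [[[0, 0, 0, 0.004, 0.05, 0, 0], [0, 0, 0, 0.008, 0.1, 0, 0], [0.2, -0.4, 0, 0.011, 0.136, 0.02, 0], [0.2, -0.4, 0, 0.011, 0.14, 0.07, 0], [0.2, -0.4, 0, 0.011, 0.143, 0.116, 0]]]}}

```text
time: 8.5
eef_pos: [0.5722, 0.0117, 0.0336]
tcp_rot: [1.0, -0.031, 0.0, 0.0]
contact_force: [0.1, 0.5, -0.2]
opening: 0.0
```

```bash
python3 - <<'E'
from h import *
s=get_state();print(s['time'],s['eef_pos'],s['contact_force'])
goto([(*fp(.1,.028),.035,a),(*fp(.05,.0205),.035,a),(*fp(0,.0205),.035,a)])
E
```

```text
8.5 [0.57216052 0.01173198 0.0335651 ] [ 0.09829963  0.4524428  -0.20503685]
[0.0, -0.0, 0.1] [0.0026, 0.0227, -0.0014] 0.0
[0.0, -0.0, 0.1] [0.0046, 0.0341, -0.0014] 0.0
[0.0, -0.0, 0.1] [0.0057, 0.0381, -0.0014] 0.0
```

Emit:
{"method": "move_arm", "body": {"plan": [[[0, 0, 0, 0.0015, 0.012, -0.001, 0], [0, 0, 0, 0.0025, 0.0225, -0.001, 0], [0, 0, 0, 0.004, 0.03, -0.001, 0], [0, 0, 0, 0.005, 0.034, -0.001, 0], [0, 0, 0, 0.0055, 0.036, -0.001, 0]]]}}

```text
time: 9.12
eef_pos: [0.5765, -0.0247, 0.036]
tcp_rot: [1.0, -0.031, 0.002, 0.0]
contact_force: [0.3, 1.3, 0.2]
opening: 0.003
```

```bash
python3 - <<'E'
from h import *
s=get_state();print(s['time'],s['eef_pos'],s['contact_force'])
goto([(*fp(.05,.0205),.035,a),(*fp(0,.0205),.035,a)])
over("scene","pics/s8.png",(243,205),40,30,10,[(rp,1,(0,.1))])
E
```

```text
9.125 [ 0.57649516 -0.02467866  0.03598931] [0.31838303 1.31748139 0.1800741 ]
[0.0, -0.2, 0.1] [-0.0019, -0.0019, 0.001] 0.0
[0.0, -0.2, 0.1] [-0.0008, 0.002, 0.001] 0.0
```

View pics/s8.png

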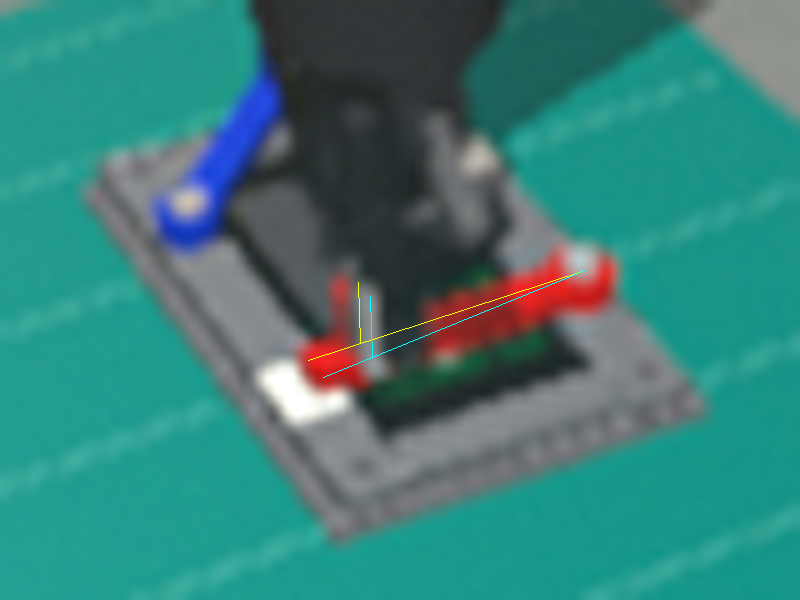

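Red is nearly there: the post is at (343,290) and the tip at about (310,365). I'll add the last 2 mm, then back off.

Emit:
{"method": "move_arm", "body": {"plan": [[[0, 0, 0, 0, 0.001, 0.001, 0], [0, 0, 0, 0, 0.002, 0.001, 0], [0, 0, 0, 0, 0.002, 0.001, 0], [0, 0, 0, 0, -0.01, 0.001, 0], [0, 0, 0, 0, -0.035, 0.001, 0]]]}}

```text
time: 9.8
eef_pos: [0.5782, 0.0104, 0.0343]
tcp_rot: [1.0, -0.031, 0.001, 0.0]
contact_force: [0.8, 0.1, -0.6]
opening: -0.004
```

Emit:
{"method": "move_arm", "body": {"plan": [[[0, 0, 0, 0, -0.01, -0.03, 0], [0, 0, 0, 0, -0.03, -0.08, 0], [0, 0, 0, 0, -0.07, -0.12, 0], [0, 0, 0, 0, -0.12, -0.14, 0], [0, 0, 0, 0, -0.14, -0.14, 0]]]}}

```text
time: 10.42
eef_pos: [0.5876, 0.1529, 0.1765]
tcp_rot: [1.0, -0.03, 0.003, 0.0]
contact_force: [-0.2, 0.1, 0.0]
opening: -0.001
```

```bash
python3 - <<'E'
from h import *
s=get_state();print(s['time'],s['eef_pos'],s['contact_force'])
crop("top","pics/t9.png",(262,170),40,30,10)
crop("scene","pics/s9.png",(243,205),40,30,10)
E
```

```text
10.425 [0.58755876 0.15294307 0.1765347 ] [-0.18757122  0.06780501  0.03705919]
```

View pics/t9.png

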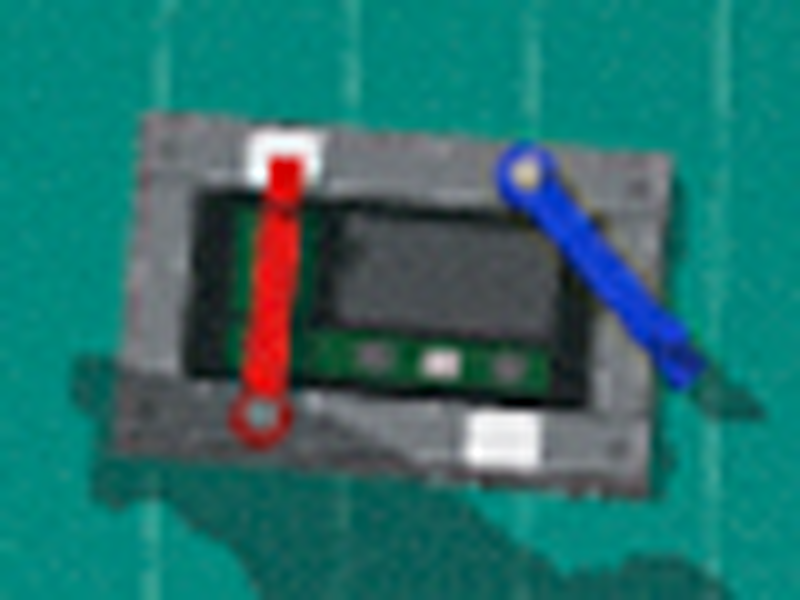

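View pics/s9.png

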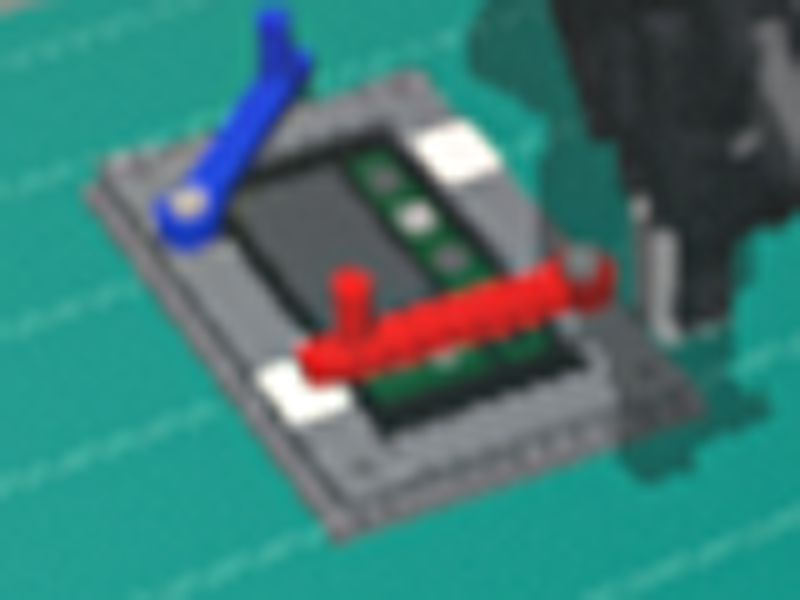

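Red is done: the tip is at (286,160) and the mark centre at about (285,158). Now blue.

```bash
python3 - <<'E'
from h import *
B=dict(piv=bp,sg=-1)
print(fp(.75,.045,**B),fp(.75,0,**B))
goto([(*fp(.75,.045,**B),.18,.75+a),(*fp(.75,.045,**B),.035,.75+a)])
E
```

```text
[ 0.55311079 -0.22259948] [ 0.52460219 -0.18778196]
[0.1, 0.0, -42.7] [-0.0105, 0.3759, -0.0062] 0.0
[0.1, 0.0, -42.7] [-0.0106, 0.3757, 0.1388] 0.0
```

Emit:
{"method": "move_arm", "body": {"plan": [[[0, 0, -8, 0, 0.05, -0.005, 0], [0, 0, -16, 0, 0.11, -0.005, 0], [0, 0, -24, -0.002, 0.17, -0.005, 0], [0, 0, -32, -0.005, 0.23, -0.005, 0], [0, 0, -40, -0.008, 0.29, -0.005, 0]]]}}

```text
time: 11.15
eef_pos: [0.5585, -0.1398, 0.1765]
tcp_rot: [0.949, 0.315, -0.002, -0.0]
contact_force: [0.6, 0.0, 0.1]
opening: -0.003
```

```bash
python3 - <<'E'
from h import *
B=dict(piv=bp,sg=-1)
goto([(*fp(.75,.045,**B),.18,.75+a),(*fp(.75,.045,**B),.06,.75+a)])
E
```

```text
[-0.1, 0.2, -2.5] [-0.0539, 0.063, -0.0035] 0.0
[-0.1, 0.2, -2.5] [-0.0535, 0.0632, 0.1165] 0.0
```

Emit:
{"method": "move_arm", "body": {"plan": [[[0, 0, -2.5, -0.03, 0.035, 0, 0], [0, 0, -2.5, -0.0535, 0.063, 0, 0], [0, 0, -2.5, -0.0535, 0.063, 0.04, 0], [0, 0, -2.5, -0.0535, 0.063, 0.09, 0], [0, 0, -2.5, -0.0535, 0.063, 0.116, 0]]]}}

```text
time: 11.78
eef_pos: [0.549, -0.2222, 0.0551]
tcp_rot: [0.942, 0.335, -0.005, -0.003]
contact_force: [0.2, -0.2, -0.3]
opening: 0.004
```

```bash
python3 - <<'E'
from h import *
s=get_state();print(s['time'],s['eef_pos'],s['contact_force'])
crop("top","pics/t10.png",(280,172),40,30,10)
crop("scene","pics/s10.png",(235,185),40,30,10)
B=dict(piv=bp,sg=-1)
goto([(*fp(.75,.045,**B),.035,.75+a),(*fp(.75,.027,**B),.035,.75+a)]+[(*fp(t,.0205,**B),.035,t+a) for t in (.7,.6,.5,.4,.3,.2,.1)])
E
```

```text
11.775 [ 0.54898384 -0.2222262   0.05510211] [ 0.21672539 -0.24848134 -0.34715393]
[-0.7, 0.4, -0.1] [0.0032, 0.0043, 0.0193] 0.0
[-0.7, 0.4, -0.1] [0.0031, -0.0137, 0.0195] 0.0
[-0.7, 0.5, 2.7] [0.0022, -0.0242, 0.0197] 0.0
[-0.7, 0.5, 8.5] [0.0009, -0.0324, 0.0198] 0.0
[-0.7, 0.5, 14.2] [0.0005, -0.0406, 0.0199] 0.0
[-0.6, 0.6, 19.9] [0.0009, -0.0489, 0.02] 0.0
[-0.6, 0.6, 25.7] [0.0021, -0.057, 0.0201] 0.0
[-0.6, 0.6, 31.4] [0.0041, -0.065, 0.0202] 0.0
[-0.6, 0.7, 37.1] [0.0069, -0.0728, 0.0203] 0.0
```

View pics/t10.png

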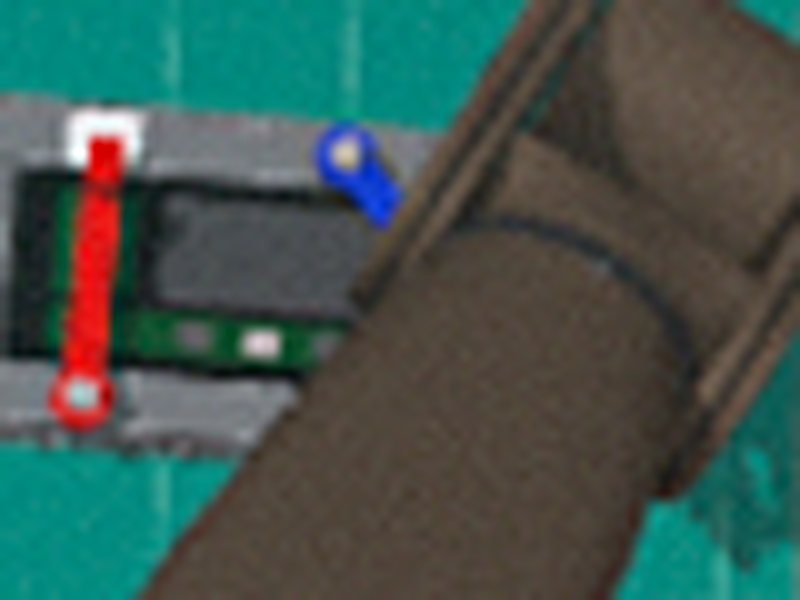

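View pics/s10.png

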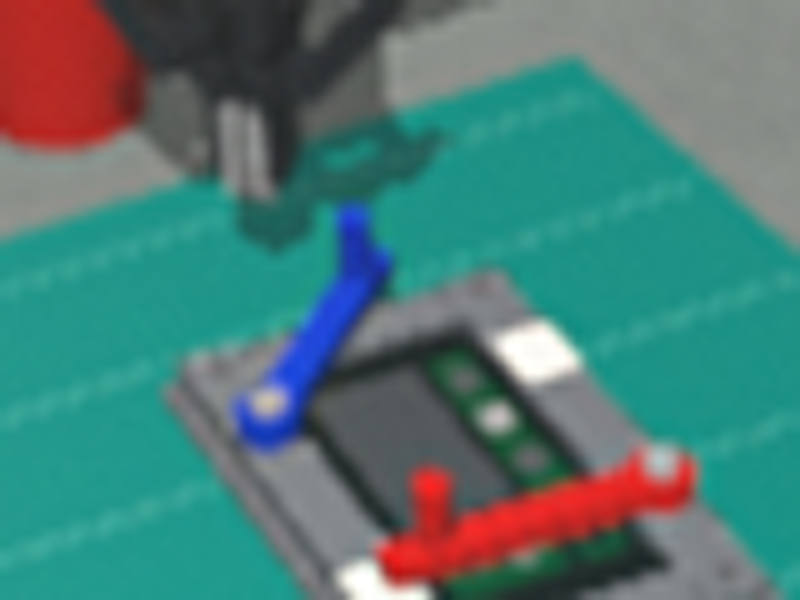

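Finger sits outside and clear of the blue post: in the scene crop the finger is at (250,150) and the post at (353,215). Descend, then push along -y of the tool.

Emit:
{"method": "move_arm", "body": {"plan": [[[-0.7, 0.4, 0, 0.003, 0.004, 0.012, 0], [-0.7, 0.4, 0, 0.003, 0.004, 0.02, 0], [-0.7, 0.4, 0, 0.003, -0.008, 0.02, 0], [-0.7, 0.4, 1, 0.0025, -0.018, 0.02, 0], [-0.7, 0.4, 5, 0.0015, -0.0275, 0.02, 0]]]}}

```text
time: 12.5
eef_pos: [0.5318, -0.1988, 0.0356]
tcp_rot: [0.956, 0.293, 0.0, 0.001]
contact_force: [0.3, -0.7, -1.1]
opening: -0.006
```

```bash
python3 - <<'E'
from h import *
s=get_state();print(s['time'],s['eef_pos'],s['contact_force'])
B=dict(piv=bp,sg=-1)
crop("scene","pics/s11.png",(235,185),40,30,10)
goto([(*fp(t,.0205,**B),.035,t+a) for t in (.6,.5,.4,.3,.2,.1)])
E
```

```text
12.5 [ 0.53180565 -0.19882358  0.03561062] [ 0.32938161 -0.69640474 -1.14398685]
[0.0, 0.1, 3.3] [-0.001, -0.0034, 0.0004] 0.0
[0.0, 0.1, 9.0] [-0.0022, -0.0116, 0.0003] 0.0
[0.0, 0.1, 14.7] [-0.0026, -0.0198, 0.0003] 0.0
[0.0, 0.1, 20.5] [-0.0021, -0.0281, 0.0003] 0.0
[0.0, 0.1, 26.2] [-0.0008, -0.0362, 0.0003] 0.0
[0.1, 0.1, 31.9] [0.0013, -0.0442, 0.0003] 0.0
```

View pics/s11.png

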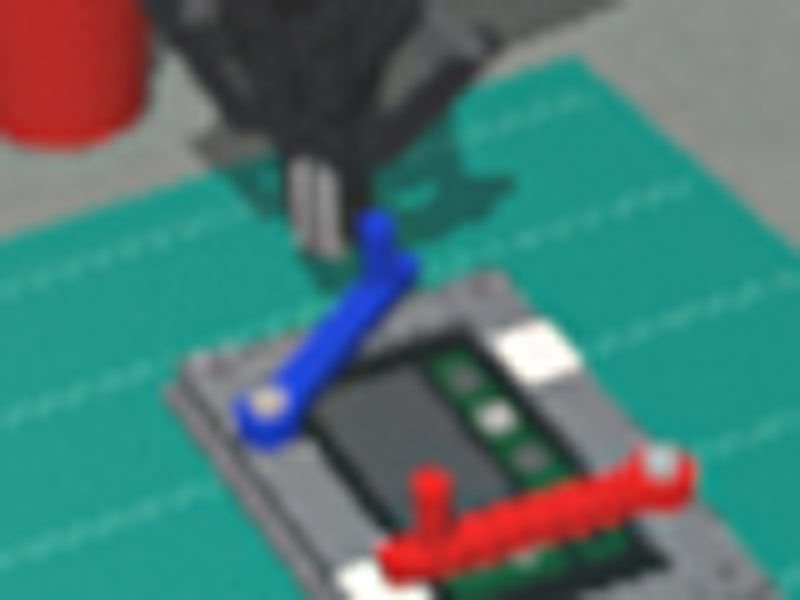

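Blue is moving: its post has gone from (353,215) to (376,220). Continue.

Emit:
{"method": "move_arm", "body": {"plan": [[[0, 0, 3.5, -0.001, -0.0035, 0, 0], [0, 0, 9, -0.002, -0.0115, 0, 0], [0, 0, 14.5, -0.0025, -0.02, 0, 0], [0, 0, 20.5, -0.002, -0.028, 0, 0], [0, 0, 26, -0.001, -0.036, 0, 0]]]}}

```text
time: 13.18
eef_pos: [0.5106, -0.1687, 0.0364]
tcp_rot: [0.998, 0.069, 0.001, 0.002]
contact_force: [1.2, -2.3, -0.8]
opening: 0.002
```

```bash
python3 - <<'E'
from h import *
s=get_state();print(s['time'],s['eef_pos'],s['contact_force'])
B=dict(piv=bp,sg=-1)
p=bp-s['eef_pos'][:2];print(np.arctan2(p[1],p[0])-a-np.arctan2(.0205,.08))
over("scene","pics/s12.png",(243,195),40,30,10,[(bp,-1,(0,.1,.2))])
goto([(*fp(t,.0205,**B),.035,t+a) for t in (.2,.15,.1,.05,0)])
E
```

```text
13.175 [ 0.51062001 -0.16865359  0.03643843] [ 1.19850458 -2.29765684 -0.78004772]
0.2071303236357399
[0.1, -0.1, -0.0] [-0.0001, 0.0005, 0.0012] 0.0
[0.1, -0.1, 2.8] [-0.001, -0.0035, 0.0012] 0.0
[0.1, -0.1, 5.7] [-0.0017, -0.0076, 0.0012] 0.0
[0.1, -0.1, 8.6] [-0.0023, -0.0117, 0.0012] 0.0
[0.1, -0.1, 11.4] [-0.0026, -0.0158, 0.0012] 0.0
```

View pics/s12.png

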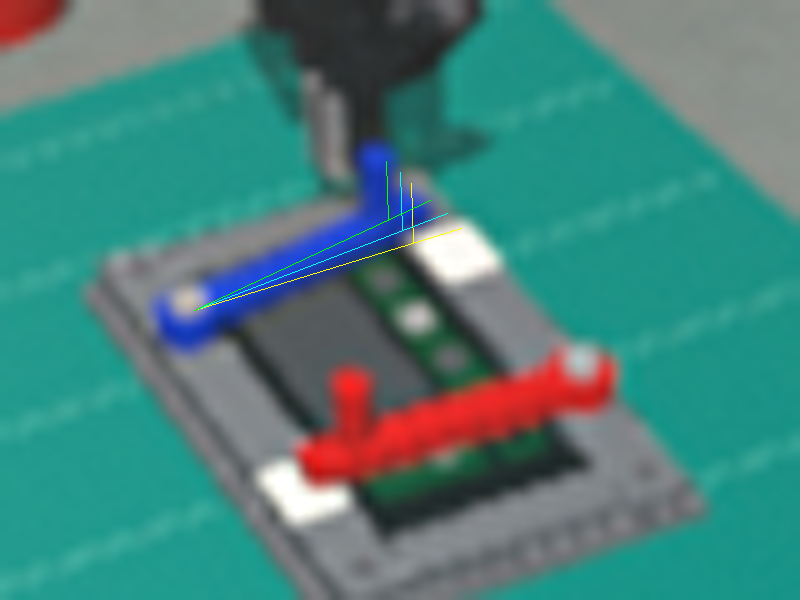

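Blue post is at (376,155), which fits 0.2 rad, the same as the finger's nominal angle. I'll push to about 0.04.

Emit:
{"method": "move_arm", "body": {"plan": [[[0, 0, 2.5, -0.001, -0.003, 0.001, 0], [0, 0, 5, -0.0015, -0.0065, 0.001, 0], [0, 0, 7.5, -0.002, -0.01, 0.001, 0], [0, 0, 9, -0.0025, -0.0125, 0.001, 0], [0, 0, 9, -0.0025, -0.0125, 0.001, 0]]]}}

```text
time: 13.85
eef_pos: [0.5062, -0.1557, 0.0357]
tcp_rot: [1.0, -0.01, 0.001, 0.001]
contact_force: [0.2, -0.7, -0.4]
opening: 0.006
```

```bash
python3 - <<'E'
from h import *
s=get_state();print(s['time'],s['eef_pos'],s['contact_force'])
B=dict(piv=bp,sg=-1)
p=bp-s['eef_pos'][:2];print(np.arctan2(p[1],p[0])-a-np.arctan2(.0205,.08))
over("scene","pics/s13.png",(243,195),40,30,10,[(bp,-1,(0,.1))])
goto([(*fp(t,.0205,**B),.035,t+a) for t in (.05,.03,0)])
E
```

```text
13.85 [ 0.50619062 -0.1556818   0.03567936] [ 0.17982138 -0.70280334 -0.39611678]
0.0404241720478859
[0.1, -0.1, -0.4] [0.0001, 0.0008, 0.0005] 0.0
[0.1, -0.1, 0.8] [-0.0003, -0.0008, 0.0005] 0.0
[0.1, -0.1, 2.5] [-0.0008, -0.0032, 0.0005] 0.0
```

View pics/s13.png

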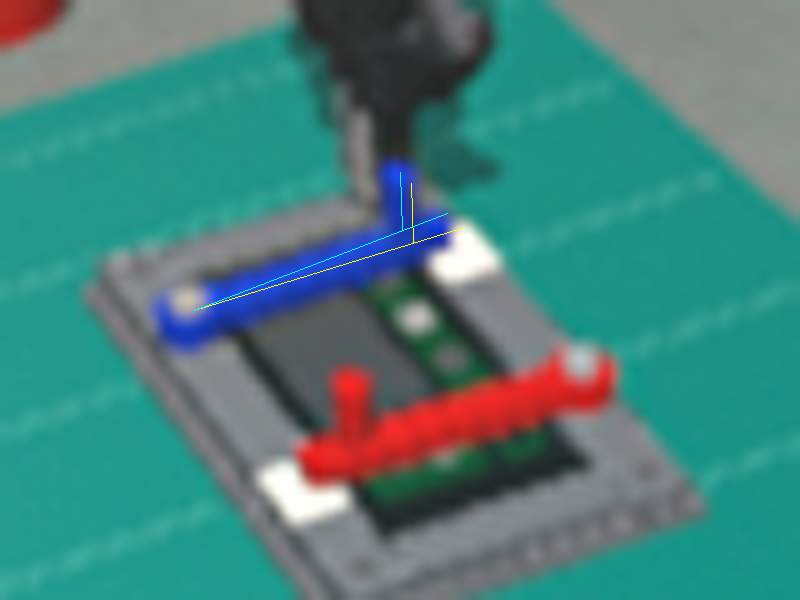

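Blue is at about 0.05 rad (post at (398,172)). I'll add 3 mm, then back off.

Emit:
{"method": "move_arm", "body": {"plan": [[[0, 0, 1, -0.0005, -0.0015, 0.0005, 0], [0, 0, 2, -0.001, -0.003, 0.0005, 0], [0, 0, 2, -0.001, -0.003, 0.0005, 0], [0, 0, 2, -0.001, 0.01, 0.0005, 0], [0, 0, 2, -0.001, 0.035, 0.0005, 0]]]}}

```text
time: 14.52
eef_pos: [0.5039, -0.1906, 0.0346]
tcp_rot: [1.0, -0.027, 0.0, 0.001]
contact_force: [0.4, -0.3, 0.7]
opening: 0.001
```

Emit:
{"method": "move_arm", "body": {"plan": [[[0, 0, 0, 0, 0.005, -0.04, 0], [0, 0, 0, 0, 0.01, -0.09, 0], [0, 0, 0, 0, 0.04, -0.14, 0], [0, 0, 0, 0, 0.09, -0.17, 0], [0, 0, 0, 0, 0.12, -0.17, 0]]]}}

```text
time: 15.15
eef_pos: [0.4983, -0.3139, 0.2088]
tcp_rot: [1.0, -0.027, 0.003, 0.003]
contact_force: [-0.3, 0.4, 0.4]
opening: 0.001
```

```bash
python3 - <<'E'
from h import *
s=get_state();print(s['time'],s['eef_pos'],s['contact_force'])
crop("top","pics/t14.png",(262,170),40,30,10)
crop("scene","pics/s14.png",(243,200),40,30,10)
E
```

```text
15.15 [ 0.49827599 -0.31387315  0.20882973] [-0.25811322  0.40024703  0.39077905]
```

View pics/t14.png

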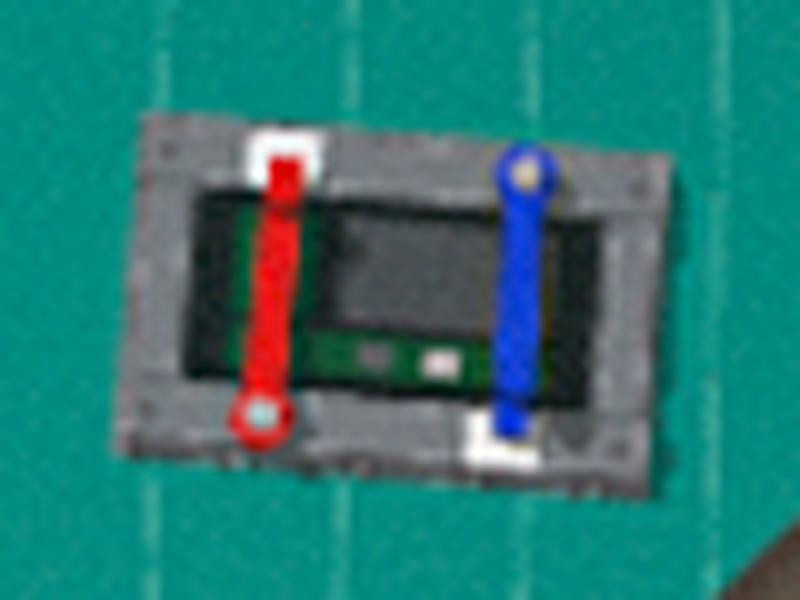

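View pics/s14.png

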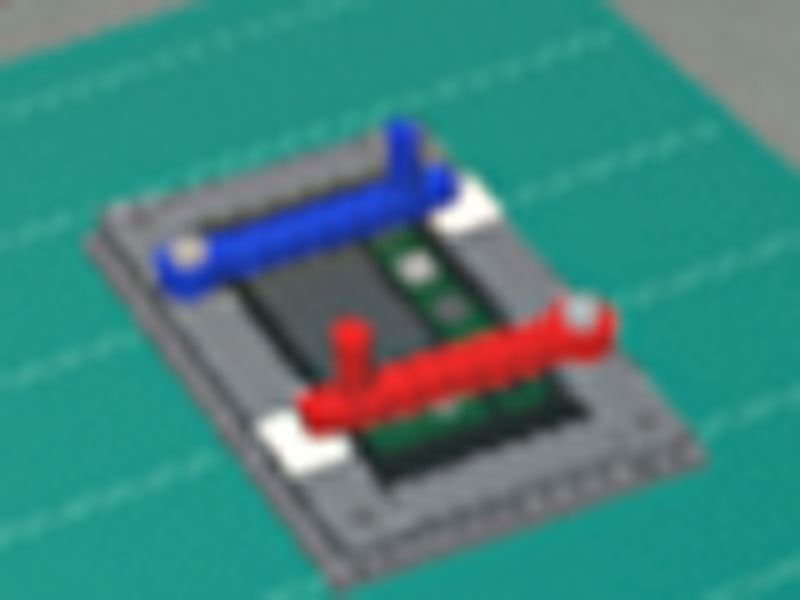

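Blue's tip is at (512,430) against its mark centre at about (504,438), so it is roughly 2.5 mm short. I'll measure both arms more finely before a last nudge.

```bash
cat > m.py <<'E'
from h import *
im=read_camera("top").astype(int); r,g,b=im[...,0],im[...,1],im[...,2]
sub=np.zeros(r.shape,bool); sub[138:202,222:302]=1
red=sub&(r>130)&(g<70)&(b<70); blu=sub&(b>130)&(r<70)&(g<110)
M=np.array([[np.cos(a),np.sin(a)],[-np.sin(a),np.cos(a)]])
wh=sub&(im.min(2)>190)
n,L,st,ce=cv2.connectedComponentsWithStats(wh.astype(np.uint8))
for i in range(1,n):
    if st[i,4]>5:print("white",st[i].tolist(),ce[i].round(1))
for n,m,piv,sg in(("red",red,rp,1),("blue",blu,bp,-1)):
    v,u=np.nonzero(m); P=np.array([at("top",np.array(q)-OF["top"],.028)[:2] for q in zip(u,v)])
    Q=sg*(P-piv)@M.T   # jig frame from pivot, x along arm
    # weighted line of bar: exclude pivot collar and post
    k=(Q[:,0]>.012)&(Q[:,0]<.062)
    c=np.polyfit(Q[k,0],Q[k,1],1); print(n,len(Q),k.sum(),"slope",c[0],"offset",c[1],"xmax",Q[:,0].max(),"tip y",np.median(Q[Q[:,0]>.085,1]))
E
python3 m.py
```

```text
white [247, 153, 7, 5, 22] [249.8 154.5]
white [269, 181, 7, 6, 20] [271.2 184.2]
red 103 56 slope -0.017783753598932944 offset 0.002647505221120345 xmax 0.09490825849526899 tip y 0.00174268396975971
blue 108 53 slope 0.0558451307537314 offset -0.003147586516364901 xmax 0.09652002698242305 tip y -0.00013539811963516886
```

Fine fit: red is at about -0.01±0.02, fine. Blue is at about +0.03 to 0.05. I'll nudge blue by about 2.5 mm at the post.

```bash
python3 - <<'E'
from h import *
B=dict(piv=bp,sg=-1)
goto([(*fp(0,.06,**B),.12,a),(*fp(0,.05,**B),.035,a)])
E
```

```text
[0.0, 0.0, 0.4] [-0.0005, -0.1199, 0.0843] 0.0
[0.0, 0.0, 0.4] [-0.0005, -0.1299, 0.1693] 0.0
```

Emit:
{"method": "move_arm", "body": {"plan": [[[0, 0, 0, 0, -0.05, 0, 0], [0, 0, 0, 0, -0.1, 0.03, 0], [0, 0, 0, -0.0005, -0.122, 0.08, 0], [0, 0, 0, -0.0005, -0.125, 0.13, 0], [0, 0, 0, -0.0005, -0.125, 0.172, 0]]]}}

```text
time: 15.92
eef_pos: [0.5017, -0.1842, 0.0297]
tcp_rot: [1.0, -0.027, -0.001, -0.001]
contact_force: [-0.3, -0.2, -0.0]
opening: 0.002
```

```bash
python3 - <<'E'
from h import *
s=get_state();print(s['time'],s['eef_pos'],s['contact_force'])
B=dict(piv=bp,sg=-1)
goto([(*fp(.05,.027,**B),.035,a),(*fp(0,.0205,**B),.035,a),(*fp(-.027,.0205,**B),.035,a)])
E
```

```text
15.925 [ 0.50172888 -0.18422912  0.02965598] [-0.31767974 -0.20234764 -0.04966479]
[-0.1, 0.2, 0.5] [0.0032, -0.0215, -0.0053] 0.0
[-0.1, 0.2, 0.5] [0.0019, -0.0319, -0.0053] 0.0
[-0.1, 0.2, 0.5] [0.0014, -0.0341, -0.0053] 0.0
```

Emit:
{"method": "move_arm", "body": {"plan": [[[0, 0, 0.5, 0.003, -0.012, -0.006, 0], [0, 0, 0.5, 0.003, -0.022, -0.006, 0], [0, 0, 0.5, 0.0025, -0.029, -0.006, 0], [0, 0, 0.5, 0.0015, -0.0325, -0.006, 0], [0, 0, 0.5, 0.0015, -0.034, -0.006, 0]]]}}

```text
time: 16.55
eef_pos: [0.506, -0.1509, 0.0371]
tcp_rot: [1.0, -0.031, -0.0, -0.0]
contact_force: [0.2, -1.1, 0.7]
opening: -0.002
```

Emit:
{"method": "move_arm", "body": {"plan": [[[0, 0, 0, 0, 0, 0, 0], [0, 0, 0, 0, 0.005, 0, 0], [0, 0, 0, 0, 0.02, 0, 0], [0, 0, 0, 0, 0.04, 0, 0], [0, 0, 0, 0, 0.045, -0.04, 0]]]}}

```text
time: 17.18
eef_pos: [0.5005, -0.1967, 0.0741]
tcp_rot: [0.999, -0.032, -0.004, -0.002]
contact_force: [1.1, -0.0, -0.2]
opening: 0.002
```

Emit:
{"method": "move_arm", "body": {"plan": [[[0, 0, 0, 0, 0, -0.04, 0], [0, 0, 0, 0, 0.02, -0.09, 0], [0, 0, 0, 0, 0.05, -0.13, 0], [0, 0, 0, 0, 0.08, -0.13, 0], [0, 0, 0, 0, 0.08, -0.13, 0]]]}}

```text
time: 17.8
eef_pos: [0.4958, -0.2801, 0.2045]
tcp_rot: [0.999, -0.034, -0.003, -0.002]
contact_force: [0.3, -0.0, 0.5]
opening: 0.0
```

```bash
python3 - <<'E'
from h import *
s=get_state();print(s['time'],s['eef_pos'],s['contact_force'])
crop("top","pics/t15.png",(262,170),40,30,10)
crop("scene","pics/s15.png",(243,200),40,30,10)
E
python3 m.py
```

```text
17.8 [ 0.49581077 -0.28009456  0.20451177] [ 0.29505514 -0.00964698  0.5291477 ]
white [247, 153, 7, 5, 21] [249.7 154.5]
white [269, 181, 7, 6, 20] [271.2 184.2]
red 104 56 slope -0.020526006409607233 offset 0.002740754909522436 xmax 0.09490825849526899 tip y 0.00174268396975971
blue 106 54 slope -0.0043555957753672915 offset -0.001616443075852355 xmax 0.09684450896917675 tip y -0.0019700382682198204
```

View pics/t15.png

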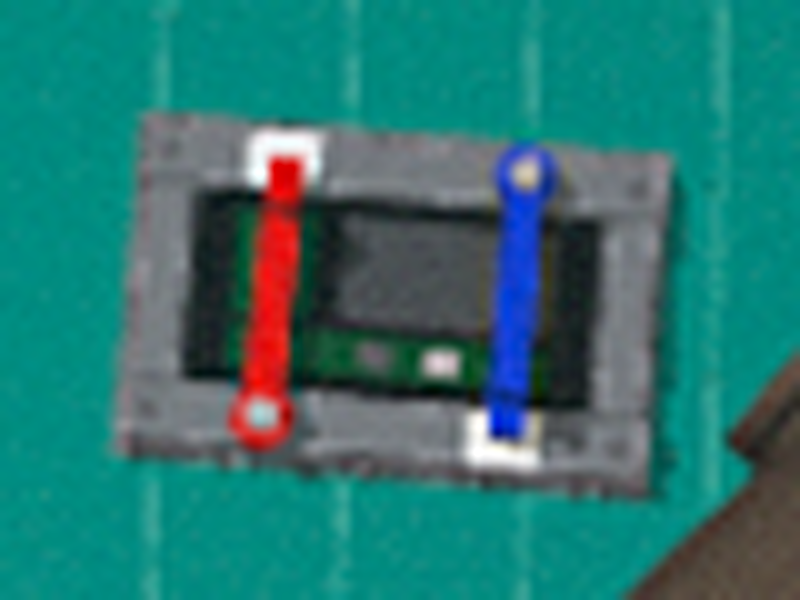

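View pics/s15.png

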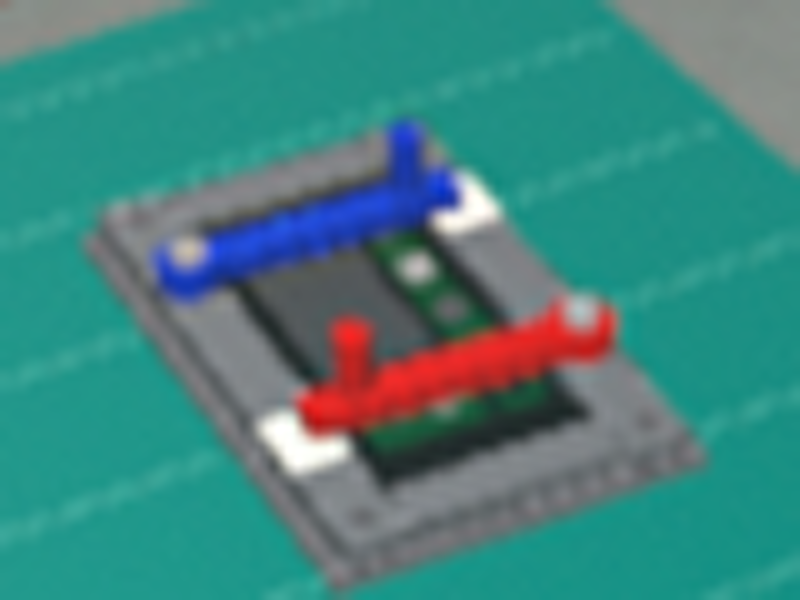

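Both tips are centred: blue at (506,428) on a mark spanning 466–542, red at (286,160) on one spanning 246–324. I'll check the bystanders, then hand in.

```bash
python3 - <<'E'
from h import *
read_camera("scene");read_camera("top")
for n in("cup","loupe","gel","parts_dish","phone"):
  for cam in("top","scene"):
    r=pinpoint(cam,n)
    print(n,cam,np.round(r[0]['centre'],1) if r else None)
print(get_state()['time'])
print(ticket.sign_off())
E
```

```text
cup top [251.7 156. ]
cup scene [203.  163.3]
loupe top [204.3 103.7]
loupe scene [197.7 276.4]
gel top [126.9 172.8]
gel scene [347.5 304.9]
parts_dish top [279.1 110.9]
parts_dish scene [162.  220.7]
phone top [258.2 171.2]
phone scene None
18.55
the job is handed in; nothing more can be done
None
```

I pushed the red arm first and then the blue, using the side of the shut fingertip on each arm's post. Both now lie across the phone with their tips over the white marks. I handed the job in at about 18.6 s, with the hand about 0.2 m above the table and clear of everything.

**Final position:** in the last top view, enlarged ten times, the red tip is about 1.5 px along the rail from its mark's centre and the blue about 2 px. That is under 1 mm for each. The colour-based line fit gave red about -0.02 rad and blue about 0.00 rad. Red's fit is a little worse than the picture suggests, but within the noise I'd expect of that fit.

**Force:** readings at the end of each move stayed under 3 N.

**Bystanders and phone:** the loupe, bottle and dish were found within a few pixels of where they started. In these checks, two things did not come out clean:
- **Cup:** the network put it on the jig in the final top view, which I took as a false report because the scene view has the cup within about 2 px of its start.
- **Phone:** it was not found in the final scene view, where the arms partly cover it. In the top view it was within 1 px of its start.

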